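# Book the smallest bottle out in the run log with the hand-held code reader

### The arm

A 7-joint arm with a two-finger parallel gripper is mounted at the origin on a cart in front of the work surface, level with it; the furniture and walls round the work are solid. World frame = base frame: x ahead of the robot, y to its left, z up, the work surface at z = 0. Lengths are in m, angles in rad, forces in N, time in s.
With the tool pointing down it reaches from about 0.425 to 0.875 m from the base axis. Payload 4.7 kg.
Tool frame: the origin (TCP) lies midway between the tips of the shut fingers; the grasp point (between the pads) lies 19 mm behind it; z points along the fingers, y is the line along which they close (so a half turn about z gives the same grasp; the last joint's range is limited). The gripper opens to 87 mm and grips with 3 to 60 N. Pads are 19 mm wide; open, the fingers measure 117 mm over their backs; the gripper's body (75 mm by 190 mm) begins 51 mm behind the grasp point.
Start: joints at [1.155, 0.321, -0.07, 1.45, 0.023, 1.371, -0.057], TCP at [0.271, -0.591, 0.223] pointing down, gripper open.
Joint ranges: [-2.86, 2.86], [-0.3, 2.09], [-1.38, 1.24], [0.06, 2.45], [-1.56, 4.7], [0.09, 2.05], [-2.69, 2.69]. Speed limits (rad/s): [2.57, 2.57, 3.14, 3.14, 3.14, 3.14, 3.14].

### API

Orientations are given as a rotation vector (axis times angle).
In Python, from bench import ctrl, get_image, calibration gives the robot as it stands.
- The arm moves only by the tool apply_moves, never from a script. Its arguments are lists of equal length, an entry for each row: "dp": the shift along the tool's x, y, z in m, a list of three; "twist": the turn, a rotation vector about the tool's x, y, z in rad, a list of three; "fingers": the closure, from 0 (fully open) to 1 (shut). In form: {"dp": [[dx, dy, dz], ...], "twist": [[ax, ay, az], ...], "fingers": [fingers, ...]}. A call has 1 to 10 rows; each row shifts and turns the commanded pose from where the row before left it, along the tool's axes as they then stand; what a row does not reach is not made up. A row lasts 1/10 s, in which the tool goes at most 50 mm and 8.59 degrees, less where a joint would pass 70% of its speed; a pose out of reach is approached as far as the arm can. A call is refused whole if a number of a shift passes 0.05 or a number of a turn 0.15, either way. A call with a gripper value outside its range is refused whole. The fingers move at their own pace and stop on an object; "newtons" is the grip in N (left out, the last holds). Time passes only in rows, so rows that do not move let the fingers close. It gives the time, the measured TCP pose, the force, the opening and the grip force at its end, in the units of the state.
- ctrl.get_state(): the state, without advancing time (a new reading comes with each control period).
- get_image(name): name is "scene" or "side" or "wrist"; returns the picture (384x512x3 uint8, red, green, blue); there is no depth.
- calibration(name): a dict with "fx", "fy", "cx", "cy" (pixels), "k1" (the pictures are not rectified: a ray, as slopes to the right and down, at radius r is drawn at 1 + k1 r^2 times it, then the intrinsics apply), "eye" and "attitude" of the camera in the world; the wrist camera has in their place "hand_eye" (4x4, takes a point from camera to tool coordinates, whose origin is the TCP and whose axes are the flange's). Camera axes: x right, y up, looking along -z (the intrinsics and any distortion apply to the point x, -y, -z); pixel columns grow to the right and rows downward; lengths in m; the calibration is good to about 2 mm. A picture is of the moment at which its call begins: read the wrist's pose just before it. calibration takes no time and is no camera call.
- ctrl.close_job(): hands the job in; it is judged then, once.
The state is a dict: "time": time; "joint_positions": joint angles; "qd": joint speeds; "joint_torque": joint torques, N m; "position": TCP position; "tool_rot": TCP orientation; "ft_force": force on the tool from outside, world axes, zero at the start; "torque": the same for the moment, N m; "grip_width": opening from 0.0 (shut) to 1.0 (fully open); "grip_force": force on a finger pad.
Only numpy, scipy, OpenCV 4.12 (cv2) and the standard library are available. Lean on these libraries where they do the work, as an engineer would, in place of code of your own. Each camera call takes 0.05 s, during which the arm holds its last target. There are 200 camera calls.

### The job

Book the smallest of the three bottles that carry bar-code stickers out in the log: draw the code reader straight out of its leaning stand without dragging the stand, and hold it still for a second about 10 cm above the bar-code sticker on the log book, its window looking at the sticker. Then turn the reader up to face that bottle's own sticker, slanting down onto it at 45 degrees or flatter, window about 10 cm from the sticker and pointing at its middle, and finish while holding it there, steady and touching nothing else. Leave the stand, the book, the bottles and the other things on the bench where they are.

Things in the scene. Friction and masses are not known exactly. Their poses are not given: they have to be found in the camera images.
- reader: Hand-held code reader, 158 mm long, 0.16 kg, standing nose down in the stand. Origin: middle of the window in its nose; its z axis runs up the straight body to the tail. Head (44 mm along x, 34 along y) up to 40 mm, neck 39 x 31.5 mm up to 52 mm, then the straight handle (30 mm along x, 28 along y) up to the tail at 158 mm.
- reader_window (a point): Middle of the reader's window; axes as reader; it looks along -z. It reads by itself (no key to press) a sticker 60 to 140 mm straight ahead, less than 13 mm off the beam along the reader's x and y, seen at most 55 degrees from face on, while the reader is held still.
- reader_grip (a point): Point on the reader's axis in the upper handle where it is grasped, 125 mm from the window, 33 mm below the tail (30 mm across along x, 28 mm along y); axes as reader.
- stand: The reader's weighted desk stand, base 108 x 90 mm, 0.8 kg, loose on rubber feet; origin under the base's middle. Its open well, 38 mm deep on average with 1.5 mm clearance round the reader's head, leans 15 degrees, top towards the stand's own -x; its floor is 34 mm over the bench, 6 mm along +x. The reader comes out along its own z axis.
- log_book: The closed black log book, 151 (its x) x 109 (its y) x 12 mm, lying flat on the bench; origin under its middle.
- log_code (a point): The middle of the white code sticker with black bars (28 x 40 mm) on the log book's cover, lying flat and facing up 13 mm over the bench, 40 mm from the book's middle along the book's -x (the half nearer the robot). Axes as the book, z up.
- solvent_bottle: The smallest of the three bottles with bar-code stickers, 47 mm across and 115 mm tall with its cap; origin under its middle. It stands with the two others in the front row, in any order; the bottles at the back of the bench carry no such sticker.
- solvent_bottle_code (a point): The middle of the code sticker (36 mm wide, 24 mm high, wrapped on the round wall) on the smallest bottle, 48 mm over the bench. The sticker faces along the bottle's own -x, which is turned roughly to the robot.
- dispersant_bottle: The stoutest bottle, 58 mm across and 130 mm tall, with a sticker of its own, not wanted; origin under its middle.
- cleaner_bottle: The tallest bottle, 55 mm across and 155 mm tall, with a sticker of its own, not wanted; origin under its middle.
- pen: Ball pen, 138 mm long along its y, lying on the bench; bystander.
- marker: Felt marker, 140 mm long along its y, 17 mm thick, lying on the bench; bystander.
- dust_brush: Flat brush, 197 mm long along its y, 12 mm thick, lying on the bench; bystander.
- vial_e: Glass sample vial with cap, 32 mm across, 66 mm tall, standing; bystander.
- steel_beaker: Steel beaker, 68 mm across, 75 mm tall, standing; bystander.
Things that resemble listed ones, but are neither listed nor needed, are in the scene too. Leave any orange look-alike of the log_book alone.

How it is judged:
On the way, in this order (a step that is already met when the one before it is completed fails the run):
1. the reader is drawn clear of the stand and held (height (world z) of reader_window above 0.085 m and z of reader_window in the frame of stand above 0.085 m and contact force between reader and the fingers above 2 N and contact force between reader and stand below 0.05 N), for 0.1 s.
2. the reader is held still and reads the sticker on the log book (x of log_code in the frame of reader_window between -0.013 and 0.013 m and y of log_code in the frame of reader_window between -0.013 and 0.013 m and z of log_code in the frame of reader_window between -0.14 and -0.06 m and angle between the z axis of reader and the z axis of log_book, either way round below 0.96 rad and linear speed of reader below 0.02 m/s and angular speed of reader below 0.15 rad/s and contact force between reader and the fingers above 2 N and contact force between reader and stand below 0.05 N), for 0.6 s.
At the end, for the whole second after the job is handed in: Reader held still in the gripper, touching nothing else, window over 50 mm above the bench; the smallest bottle's sticker 60 to 140 mm ahead of it, within 13 mm of the beam on each side, at most 55 degrees from face on; stand within 15 mm of its place, bottle upright (x of solvent_bottle_code in the frame of reader_window between -0.013 and 0.013 m and y of solvent_bottle_code in the frame of reader_window between -0.013 and 0.013 m and z of solvent_bottle_code in the frame of reader_window between -0.14 and -0.06 m and angle between the z axis of reader and the x axis of solvent_bottle, either way round below 0.96 rad and x of reader_window in the frame of solvent_bottle below -0.05 m and height (world z) of reader_window above 0.05 m and linear speed of reader below 0.02 m/s and angular speed of reader below 0.15 rad/s and contact force between reader and the fingers above 2 N and contact force between reader and stand below 0.05 N and contact force between reader and solvent_bottle below 0.05 N and contact force between reader and dispersant_bottle below 0.05 N and contact force between reader and cleaner_bottle below 0.05 N and not (distance of stand from where it was at the start of the episode above 0.015 m) and angle between solvent_bottle's own z axis and vertical below 0.1 rad); the arm keeps its last pose, push and grip.
It fails at once if the stand is dragged, by more than 15 mm, or tipped (distance of stand from where it was at the start of the episode above 0.015 m or angle between stand's own z axis and vertical above 0.15 rad).
It fails at once if the book, a bottle or another thing on the bench is moved by more than 15 mm (distance of any of log_book, solvent_bottle, dispersant_bottle, cleaner_bottle, pen, marker, dust_brush, vial_e, steel_beaker from where it was at the start of the episode above 0.015 m).
It also fails if it takes over 38 s, if anything falls off the work surface, if the arm or the gripper's body presses on something with over 40 N, if the wrist force passes 120 N, or if a joint passes its speed limit or range.

## Working session

There is one attempt and no reset: what is moved stays moved. The work goes in short steps, Python scripts to look and compute and a tool call to move; the robot and the scene stay as the last step left them, time stands still between calls to the robot, and variables do not carry over. Pictures are saved under pics/ and viewed, at most 10 in all, crops included, and the job is handed in when it is done.

Besides the shell and the picture viewer there is one more tool, called after ">>>" in YAML: its name, and indented under it one key for each argument. apply_moves: Moves the arm, as the interface text tells. Its arguments: {"type":"object","properties":{"dp":{"type":"array"},"twist":{"type":"array"},"fingers":{"type":"array"},"newtons":{"type":"number"}},"required":["dp","twist","fingers"]}

```bash
ls; mkdir -p pics; python3 - <<'E'
from bench import ctrl,get_image,calibration
import cv2
s=ctrl.get_state(); print(s)
for n in("scene","side","wrist"):
    im=get_image(n); cv2.imwrite(f"pics/{n}0.png",im[:,:,::-1]); print(n,calibration(n))
a=cv2.imread("pics/scene0.png");cv2.imwrite("pics/scene0b.png",cv2.resize(a,(800,600),interpolation=cv2.INTER_CUBIC))
a=cv2.imread("pics/side0.png");cv2.imwrite("pics/side0b.png",cv2.resize(a,(800,600),interpolation=cv2.INTER_CUBIC))
E
```

```text
pics
{'time': 0.0, 'joint_positions': array([ 1.15507595,  0.32180381, -0.0700916 ,  1.45168489,  0.02260543,
        1.37081492, -0.05690927]), 'qd': array([-0.00088249,  0.00032997, -0.00126304, -0.00139251,  0.00102775,
        0.00243588, -0.00202031]), 'joint_torque': array([ 6.74703233e-05, -4.91295612e+01, -4.03809054e-01, -3.12534857e+01,
       -6.38373778e-02,  4.36448108e-02,  1.86507564e-04]), 'position': array([ 0.27058028, -0.59038241,  0.22146908]), 'tool_rot': array([-3.06750008e+00, -6.69624152e-01,  8.01886712e-04]), 'ft_force': array([-0.32444914,  0.22304648,  0.16442151]), 'torque': array([ 0.00718097, -0.03168278,  0.0295914 ]), 'grip_force': 0.0, 'grip_width': 1.0013200879017357}
scene {'fx': 460.86891275703823, 'fy': 460.86891275703823, 'cx': 251.61291431804, 'cy': 189.2298197563997, 'k1': -0.14804668767568047, 'eye': array([-0.19458056, -1.0206265 ,  1.25806835]), 'attitude': array([ 0.82010346, -0.29519627, -0.5980049 ])}
side {'fx': 421.4393513972832, 'fy': 421.4393513972832, 'cx': 254.7019111041005, 'cy': 191.07147255896098, 'k1': -0.05812377655849196, 'eye': array([ 0.34403458, -1.10071916,  1.11658268]), 'attitude': array([ 0.85763467, -0.08998624, -0.2325601 ])}
wrist {'fx': 273.62302781204534, 'fy': 273.62302781204534, 'cx': 255.3617937733152, 'cy': 190.19518530113646, 'k1': -0.023506624389357668, 'hand_eye': array([[ 1.27852214e-03,  9.64386021e-01,  2.64495684e-01,
         7.33108287e-02],
       [ 9.99999141e-01, -1.30936123e-03, -5.97037149e-05,
        -5.15061401e-04],
       [ 2.88742967e-04,  2.64495534e-01, -9.64386867e-01,
        -1.62530751e-01],
       [ 0.00000000e+00,  0.00000000e+00,  0.00000000e+00,
         1.00000000e+00]])}
```

View pics/scene0b.png

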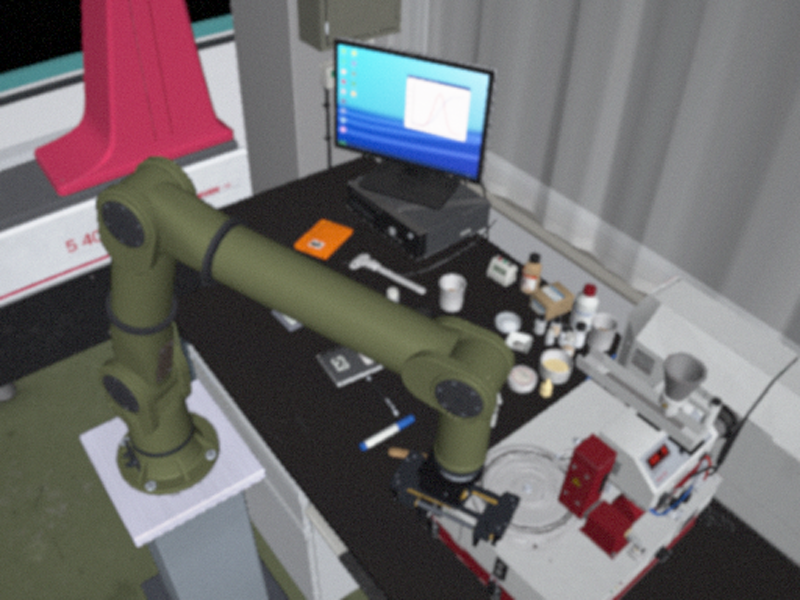

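View pics/side0b.png

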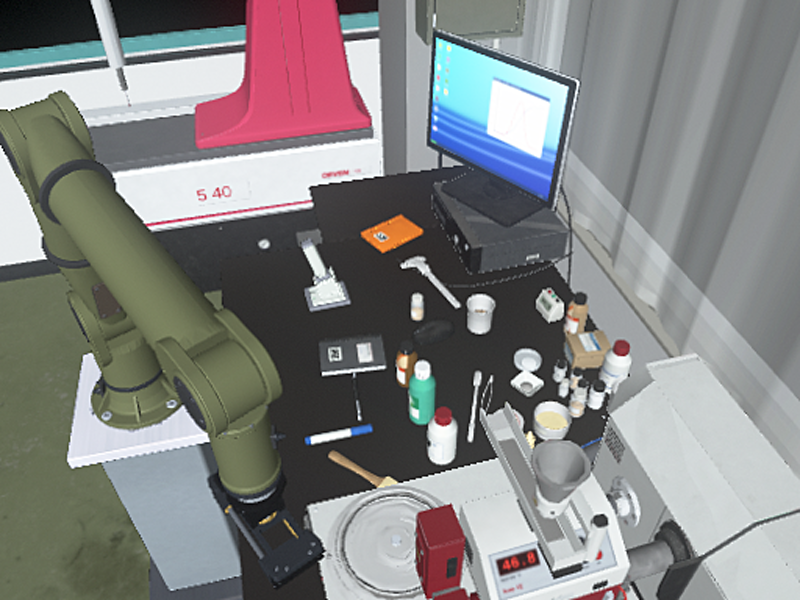

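Side view (800x600 scale): the stand with reader is at about (325,275), the reader's tail near (308,240), and the log book at (352,355) with its sticker at (335,353). The bottles are brown (405,362), green (422,390) and white (442,435). The scene camera's view of most of this is blocked by the arm.

```bash
cat > h.py <<'E'
from bench import ctrl,get_image,calibration
import cv2,numpy as np
from scipy.spatial.transform import Rotation as R
from scipy.optimize import least_squares
def cam(name,st=None):
    c=calibration(name)
    if name=="wrist":
        T=np.eye(4);T[:3,:3]=R.from_rotvec(st["tool_rot"]).as_matrix();T[:3,3]=st["position"]
        W=T@c["hand_eye"];return c,W[:3,:3],W[:3,3]
    return c,R.from_rotvec(c["attitude"]).as_matrix(),np.array(c["eye"])
def ray(C,u,v):
    c,Rm,e=C
    K=np.array([[c["fx"],0,c["cx"]],[0,c["fy"],c["cy"]],[0,0,1]])
    p=cv2.undistortPoints(np.array([[[u,v]]],float),K,np.array([c["k1"],0,0,0.]))[0,0]
    d=Rm@np.array([p[0],-p[1],-1]);return e,d/np.linalg.norm(d)
def onz(C,u,v,z):
    e,d=ray(C,u,v);return e+d*(z-e[2])/d[2]
def proj(C,P):
    c,Rm,e=C;q=Rm.T@(np.asarray(P,float)-e);x,y=q[0]/-q[2],-q[1]/-q[2];f=1+c["k1"]*(x*x+y*y)
    return np.array([c["cx"]+c["fx"]*x*f,c["cy"]+c["fy"]*y*f])
def tri(rs):
    A=np.zeros((3,3));b=np.zeros(3)
    for e,d in rs:
        M=np.eye(3)-np.outer(d,d);A+=M;b+=M@e
    return np.linalg.solve(A,b)
E
python3 - <<'E'
from h import *
a=cv2.imread("pics/side0.png")
A=cv2.resize(a[140:205,175:240],(400,400),interpolation=cv2.INTER_CUBIC)
B=cv2.resize(a[205:300,200:295],(400,400),interpolation=cv2.INTER_CUBIC)
cv2.imwrite("pics/crop1.png",np.hstack([A,B]))
C=cam("side")
for n,u,v in[("stand",327*.64,298*.64),("bookc",352*.64,357*.64),("brown",404*.64,383*.64),("green",421*.64,420*.64),("white",441*.64,460*.64),("beaker",481*.64,330*.64),("vial",417*.64,318*.64)]:print(n,onz(C,u,v,0).round(3))
print("tail z.18",onz(C,308*.64,236*.64,.18))
E
```

```text
stand [0.459 0.213 0.   ]
bookc [ 0.483 -0.015  0.   ]
brown [ 0.581 -0.125  0.   ]
green [ 0.59  -0.237  0.   ]
white [ 0.603 -0.346  0.   ]
beaker [ 0.807 -0.004  0.   ]
vial [0.666 0.078 0.   ]
tail z.18 [0.4327369  0.24552064 0.18      ]
```

View pics/crop1.png

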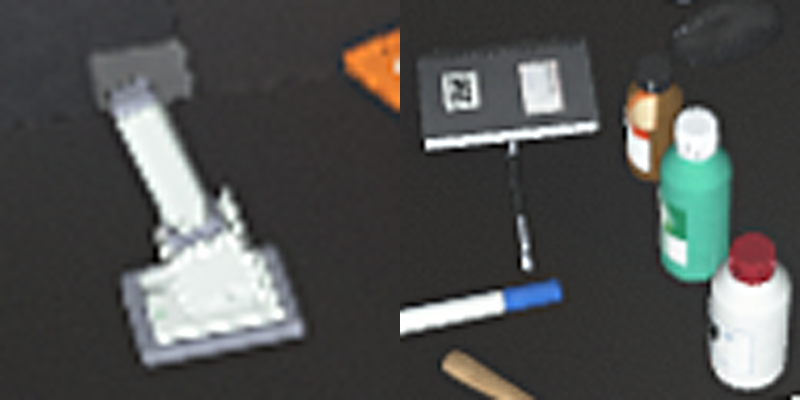

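Crop: the stand's base is at the lower left with the reader leaning up and left. The book has a bar-code sticker on its left half and a plain label on its right. The brown bottle looks smallest, with its sticker on the left, towards the robot. I'll move to look with the wrist camera.

>>> apply_moves:
  dp:
    - [0.038, -0.024, -0.016]
    - [0.038, -0.024, -0.016]
    - [0.038, -0.024, -0.016]
    - [0.038, -0.024, -0.016]
    - [0.038, -0.024, -0.016]
    - [0.038, -0.024, -0.016]
    - [0.038, -0.024, -0.016]
    - [0.038, -0.024, -0.016]
  twist:
    - [0, 0, 0]
    - [0, 0, 0]
    - [0, 0, 0]
    - [0, 0, 0]
    - [0, 0, 0]
    - [0, 0, 0]
    - [0, 0, 0]
    - [0, 0, 0]
  fingers: [0, 0, 0, 0, 0, 0, 0, 0]

```text
time: 0.95
position: [0.4677, -0.288, 0.3511]
tool_rot: [3.069, 0.67, -0.0]
ft_force: [1.1, 0.2, -0.3]
grip_width: 1.002
grip_force: 0.0
```

>>> apply_moves:
  dp:
    - [0.018, -0.039, 0]
    - [0.018, -0.039, 0]
    - [0.018, -0.039, 0]
    - [0.018, -0.039, 0]
    - [0.018, -0.039, 0]
    - [0.018, -0.039, 0]
    - [0.018, -0.039, 0]
    - [0.018, -0.039, 0]
    - [0, 0, 0]
  twist:
    - [0, 0, 0]
    - [0, 0, 0]
    - [0, 0, 0]
    - [0, 0, 0]
    - [0, 0, 0]
    - [0, 0, 0]
    - [0, 0, 0]
    - [0, 0, 0]
    - [0, 0, 0]
  fingers: [0, 0, 0, 0, 0, 0, 0, 0, 0]

```text
time: 1.85
position: [0.4671, 0.0614, 0.3509]
tool_rot: [-3.064, -0.687, -0.002]
ft_force: [0.8, -0.1, -0.1]
grip_width: 0.998
grip_force: 0.0
```

```bash
python3 - <<'E'
from h import *
import pickle
s=ctrl.get_state(); w=get_image("wrist"); sc=get_image("scene")
pickle.dump(s,open("pics/s1.pkl","wb"))
cv2.imwrite("pics/wrist1.png",w[:,:,::-1]);cv2.imwrite("pics/scene1.png",sc[:,:,::-1])
print(s["time"],s["position"],s["tool_rot"],s["joint_positions"])
cv2.imwrite("pics/wrist1b.png",cv2.resize(w[:,:,::-1],(800,600),interpolation=cv2.INTER_CUBIC))
E
```

```text
1.85 [0.46710758 0.06144937 0.350915  ] [-3.06378242e+00 -6.87350075e-01 -1.78824514e-03] [ 0.51409115 -0.08809387 -0.6425291   1.63443967 -0.05449846  1.57675606
 -1.25636362]
```

View pics/wrist1b.png

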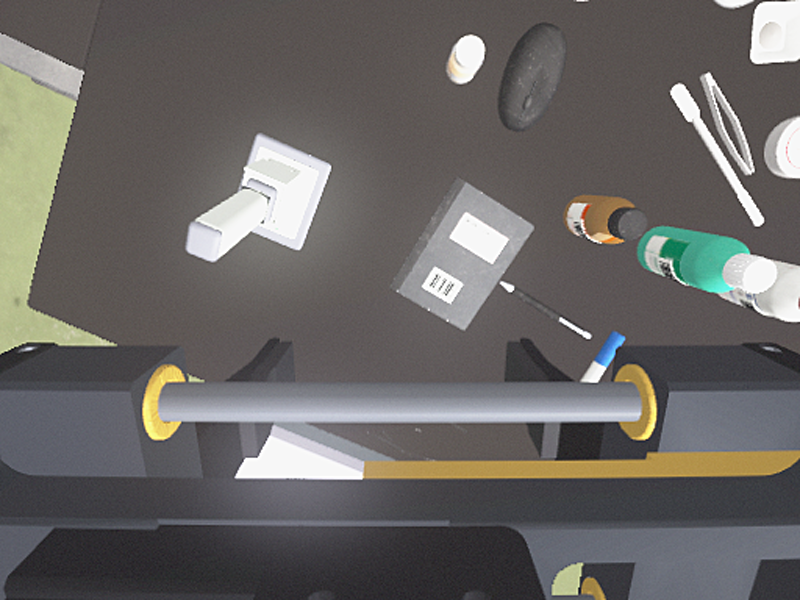

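Wrist view (800x600 scale): the stand base corners are at (258,134), (331,162) and (299,250), and the reader's tail is at about (205,242). The book sticker is at (441,286). The brown bottle's sticker is near (575,218) and its cap at (628,222). I'll zoom in on the stand and the bottle.

```bash
python3 - <<'E'
from h import *
a=cv2.imread("pics/wrist1.png")
A=cv2.resize(a[75:175,110:220],(440,400),interpolation=cv2.INTER_CUBIC)
B=cv2.resize(a[115:165,355:400],(360,400),interpolation=cv2.INTER_CUBIC)
cv2.imwrite("pics/crop2.png",np.hstack([A,B]))
E
```

```text
(no output)
```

View pics/crop2.png

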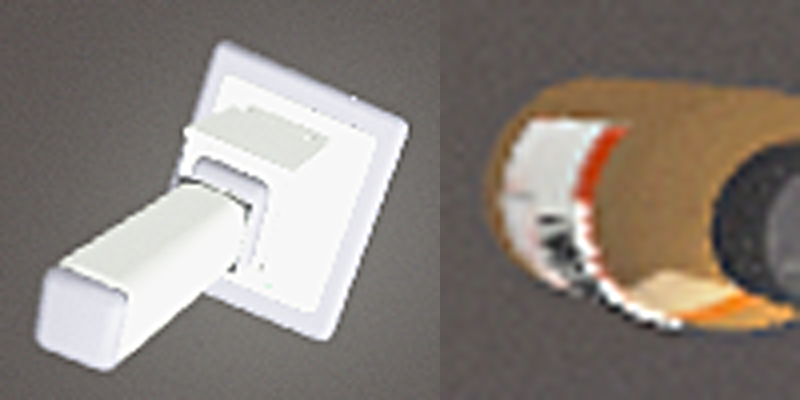

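```bash
python3 - <<'E'
from h import *
import pickle
s=pickle.load(open("pics/s1.pkl","rb"));W=cam("wrist",s);S=cam("side")
w=cv2.imread("pics/wrist1.png");sd=cv2.imread("pics/side0.png")
b=[onz(W,u,v,.008) for u,v in[(165.5,85.5),(212,105),(192,160)]]
print("base",np.round(b,4),[np.linalg.norm(b[1]-b[i]) for i in(0,2)],"mid",(b[0]+b[2])/2)
t=tri([ray(W,131,155),ray(S,175+130/400*65,140+95/400*65)]);print("tail tri",t,"onz.187",onz(W,131,155,.187),"side",onz(S,175+130/400*65,140+95/400*65,.187))
# book sticker: bright blob
for nm,im,C,roi in(("w",w,W,(160,215,255,315)),("s",sd,S,(210,240,205,225))):
    g=cv2.cvtColor(im,cv2.COLOR_BGR2GRAY);r0,r1,c0,c1=roi;m=(g[r0:r1,c0:c1]>140).astype(np.uint8)
    m=cv2.morphologyEx(m,cv2.MORPH_CLOSE,np.ones((5,5)))
    n,l,st,ce=cv2.connectedComponentsWithStats(m)
    for i in range(1,n):
        if st[i,4]>20:
            mm=cv2.minAreaRect(cv2.findContours((l==i).astype(np.uint8),0,2)[0][0])
            u,v=mm[0][0]+c0,mm[0][1]+r0;print(nm,"blob",st[i],(u,v),mm[1],mm[2],onz(C,u,v,.013).round(4))
bc=[onz(W,u*.64,v*.64,.012) for u,v in[(461,180),(534,228),(466,330),(392,288)]]
print("book corners",np.round(bc,4),np.mean(bc,0),[np.linalg.norm(bc[i]-bc[i-1]) for i in range(4)])
# brown bottle mask
for nm,im,C,roi in(("w",w,W,(118,165,355,420)),("s",sd,S,(218,255,250,270))):
    h=cv2.cvtColor(im,cv2.COLOR_BGR2HSV);r0,r1,c0,c1=roi;q=h[r0:r1,c0:c1]
    m=((q[...,0]>5)&(q[...,0]<22)&(q[...,1]>110)&(q[...,2]>50)).astype(np.uint8)
    ys,xs=np.nonzero(m);print(nm,"brown",xs.min()+c0,xs.max()+c0,ys.min()+r0,ys.max()+r0,len(xs))
E
```

```text
base [[0.512  0.2574 0.008 ]
 [0.5165 0.1709 0.008 ]
 [0.4102 0.1662 0.008 ]] [np.float64(0.08652641308109923), np.float64(0.10638088643882111)] mid [0.46109683 0.21179254 0.008     ]
tail tri [0.42576443 0.21070294 0.18421869] onz.187 [0.42788969 0.20912199 0.187     ] side [0.42449549 0.20789732 0.187     ]
w blob [   0    0   60   51 2155] (289.15676498413086, 176.5734748840332) (54.5413703918457, 53.04424285888672) 28.92642593383789 [ 0.4604 -0.0106  0.013 ]
s blob [ 5 12  9  9 73] (214.0, 226.0) (8.0, 8.0) 90.0 [ 0.4431 -0.0043  0.013 ]
s blob [ 0 26 20  4 59] (214.5, 237.5) (3.0, 19.0) 90.0 [ 0.4351 -0.0616  0.013 ]
book corners [[ 0.5637  0.0306  0.012 ]
 [ 0.5523 -0.0714  0.012 ]
 [ 0.4066 -0.0582  0.012 ]
 [ 0.4159  0.0477  0.012 ]] [ 0.4846191  -0.01284816  0.012     ] [np.float64(0.14875902135653216), np.float64(0.10262334745356338), np.float64(0.1462979200307786), np.float64(0.1062924221780944)]
w brown 361 405 125 155 575
s brown 254 266 225 247 119
```

```bash
cat >> h.py <<'E'
yw=np.deg2rad(2.8);sx=np.array([np.cos(yw),np.sin(yw),0])
AX=-np.sin(np.deg2rad(15))*sx+np.array([0,0,np.cos(np.deg2rad(15))])
FL=np.array([.461,.2115,.034])+.006*sx
def toolR(zdir,roll=0):   # tool z along zdir, tool y horizontal (camera ahead/above)
    z=np.asarray(zdir)/np.linalg.norm(zdir);y=np.cross(z,[0,0,1.]);y/=np.linalg.norm(y)
    return R.from_matrix(np.c_[np.cross(y,z),y,z])*R.from_rotvec([0,0,roll])
def rows(s,P,Rt,n):
    """constant body-frame rows: n equal (dp,twist) taking pose s to (P,Rt)"""
    R0=R.from_rotvec(s["tool_rot"]);w=(R0.inv()*Rt).as_rotvec()/n
    M=sum((R0*R.from_rotvec(w*k)).as_matrix() for k in range(n))
    return np.linalg.solve(M,np.asarray(P)-s["position"]),w
E
python3 - <<'E'
from h import *
import pickle
s=pickle.load(open("pics/s1.pkl","rb"));W=cam("wrist",s);S=cam("side")
P=FL+.20*AX;print("pre",P,"tcp grasp",FL+.106*AX)
Rt=toolR(-AX);print(Rt.as_matrix().round(3))
for n in(6,8):print(n,*[x.round(4) for x in rows(s,P,Rt,n)])
print("cap w",onz(W,402,142.5,.113),"base side",onz(S,258.5,245,0),"wristproj check TCP px",proj(W,s["position"]))
# kinematic fit
q0=np.array([1.15507595,.32180381,-.0700916,1.45168489,.02260543,1.37081492,-.05690927]);p0=np.array([.27058028,-.59038241,.22146908])
D=[(q0,p0,R.from_rotvec([-3.0675,-.66962,.0008])),(s["joint_positions"],s["position"],R.from_rotvec(s["tool_rot"]))]
import itertools
def fk(q,L,s3,s5,s7):
    z=np.array([0,0,1.]);A=R.from_euler("z",-q[0]);p=L[0]*z
    A=A*R.from_euler("y",q[1]);A=A*R.from_euler("z",s3*q[2]);p=p+A.apply(L[1]*z)
    A=A*R.from_euler("y",q[3]);A=A*R.from_euler("z",s5*q[4]);p=p+A.apply(L[2]*z)
    A=A*R.from_euler("y",q[5]);A=A*R.from_euler("z",s7*q[6]);return p+A.apply(L[3]*z),A
for sg in itertools.product((1,-1),repeat=3):
    f=lambda L:np.r_[np.concatenate([fk(q,L,*sg)[0]-p for q,p,_ in D]),1e-3*(L-[.3,.4,.4,.3])]
    o=least_squares(f,[.3,.4,.4,.3]);x=[(fk(q,o.x,*sg)[1].inv()*r).as_rotvec() for q,p,r in D]
    print(sg,o.x.round(4),abs(o.fun[:6]).max().round(4),np.round(x,3).tolist())
E
```

```text
pre [0.41529083 0.20926445 0.22718517] tcp grasp [0.43959077 0.21045291 0.13638814]
[[ 0.965  0.049  0.259]
 [ 0.047 -0.999  0.013]
 [ 0.259  0.    -0.966]]
6 [-0.0038 -0.0265  0.0202] [-0.0088  0.0429  0.065 ]
8 [-0.0031 -0.0199  0.0151] [-0.0066  0.0322  0.0488]
cap w [ 0.59084915 -0.1155119   0.113     ] base side [ 0.58115972 -0.12435443  0.        ] wristproj check TCP px [256.08356492 233.22173509]
(1, 1, 1) [-1.655636e+02  1.200000e-02  3.163000e-01 -1.658691e+02] 0.1399 [[0.0, -0.0, 1.543], [-0.004, 0.004, 2.801]]
(1, 1, -1) [-1.655636e+02  1.200000e-02  3.163000e-01 -1.658691e+02] 0.1399 [[0.0, -0.0, 1.429], [0.002, 0.004, 0.289]]
(1, -1, 1) [3.0595 1.375  0.2251 4.1024] 0.1939 [[-0.037, 0.032, 1.551], [0.149, -0.018, 2.799]]
(1, -1, -1) [3.0595 1.375  0.2251 4.1024] 0.1939 [[-0.034, 0.034, 1.437], [0.02, -0.104, 0.289]]
(-1, 1, 1) [-0.0347  0.4869  0.5053  0.104 ] 0.0272 [[0.035, -0.035, 1.675], [0.095, -0.095, -2.198]]
(-1, 1, -1) [-0.0347  0.4869  0.5053  0.104 ] 0.0272 [[0.033, -0.037, 1.562], [0.055, 0.108, 1.568]]
(-1, -1, 1) [-7.0086  0.4361  0.5084 -6.92  ] 0.0243 [[-0.0, 0.0, 1.685], [-0.0, 0.0, -2.2]]
(-1, -1, -1) [-7.0086  0.4361  0.5084 -6.92  ] 0.0243 [[-0.0, 0.0, 1.571], [-0.0, -0.0, 1.571]]
```

>>> apply_moves:
  dp:
    - [-0.0038, -0.0265, 0.0202]
    - [-0.0038, -0.0265, 0.0202]
    - [-0.0038, -0.0265, 0.0202]
    - [-0.0038, -0.0265, 0.0202]
    - [-0.0038, -0.0265, 0.0202]
    - [-0.0038, -0.0265, 0.0202]
    - [0, 0, 0]
  twist:
    - [-0.0088, 0.0429, 0.065]
    - [-0.0088, 0.0429, 0.065]
    - [-0.0088, 0.0429, 0.065]
    - [-0.0088, 0.0429, 0.065]
    - [-0.0088, 0.0429, 0.065]
    - [-0.0088, 0.0429, 0.065]
    - [0, 0, 0]
  fingers: [0.25, 0.25, 0.25, 0.25, 0.25, 0.25, 0.25]

```text
time: 2.65
position: [0.4147, 0.2037, 0.2232]
tool_rot: [-3.113, -0.065, -0.402]
ft_force: [0.2, 0.6, -0.8]
grip_width: 0.751
grip_force: 0.0
```

```bash
python3 - <<'E'
from h import *
import pickle
s=ctrl.get_state(); w=get_image("wrist"); sd=get_image("side")
pickle.dump(s,open("pics/s2.pkl","wb"))
cv2.imwrite("pics/wrist2.png",w[:,:,::-1]);cv2.imwrite("pics/side2.png",sd[:,:,::-1])
print(s["time"],s["position"],s["tool_rot"],s["joint_positions"],s["grip_width"])
T=R.from_rotvec(s["tool_rot"]);print("tail in tool",T.inv().apply(FL+.158*AX-s["position"]),"axis",T.inv().apply(AX))
W=cam("wrist",s);print("pred tail px",proj(W,FL+.158*AX),"grasp rows",rows(s,FL+.106*AX,toolR(-AX),6))
cv2.imwrite("pics/w2b.png",cv2.resize(w[100:300,128:384,::-1],(768,600),interpolation=cv2.INTER_CUBIC))
E
```

```text
2.65 [0.41470537 0.20366979 0.22323832] [-3.11251831 -0.06536709 -0.40173902] [ 0.10480672 -0.29223734 -0.60278705  2.05181884 -0.05579301  1.1020506
 -2.00631354] 0.7505156986399413
tail in tool [ 0.00201229 -0.00574575  0.03837414] axis [-0.00512825  0.00455471 -0.99997648]
pred tail px [249.06804002 210.07090856] grasp rows (array([ 0.00035014, -0.00096764,  0.01506482]), array([ 0.00075644,  0.0008571 , -0.00104625]))
```

View pics/w2b.png

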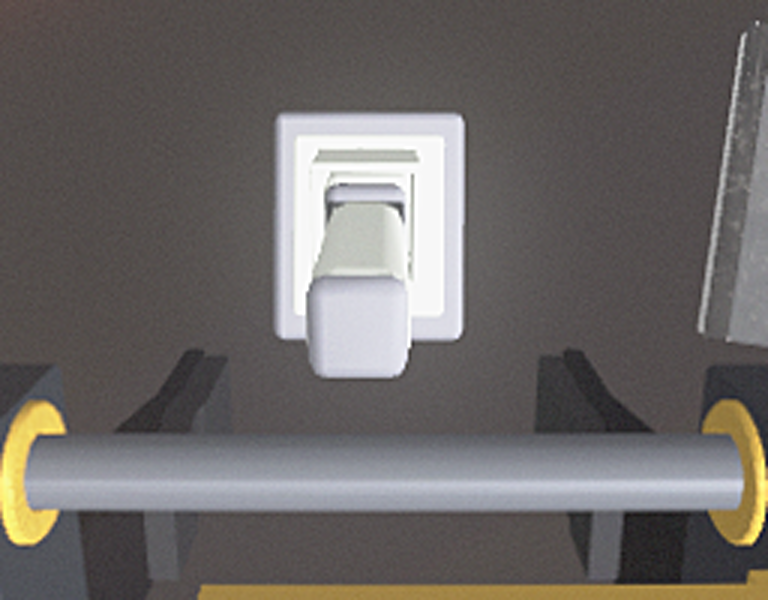

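The tail's centre is at (359,328) in the crop, which is pixel (247.7,209.3). The prediction was (249,210), so the model is good to about 1 mm. It sits about 6.5 mm to the tool's −y. I'll descend along the axis.

>>> apply_moves:
  dp:
    - [0.001, -0.004, 0.006]
    - [0.001, -0.0025, 0.008]
    - [0, 0, 0.019]
    - [0, 0, 0.019]
    - [0, 0, 0.019]
    - [0, 0, 0.019]
    - [0, 0, 0]
  twist:
    - [0.002, 0.002, -0.003]
    - [0.002, 0.003, -0.003]
    - [0, 0, 0]
    - [0, 0, 0]
    - [0, 0, 0]
    - [0, 0, 0]
    - [0, 0, 0]
  fingers: [0.25, 0.25, 0.25, 0.25, 0.25, 0.25, 0.25]

```text
time: 3.45
position: [0.4425, 0.2075, 0.1374]
tool_rot: [-3.109, -0.065, -0.408]
ft_force: [-0.1, 0.1, 0.3]
grip_width: 0.752
grip_force: 0.0
```

```bash
python3 - <<'E'
from h import *
import pickle,itertools
s=ctrl.get_state();pickle.dump(s,open("pics/s3.pkl","wb"))
T=R.from_rotvec(s["tool_rot"]);print(s["time"],s["position"],s["joint_positions"],s["ft_force"])
print("tail in tool",T.inv().apply(FL+.158*AX-s["position"]),"axis",T.inv().apply(AX))
q0=np.array([1.15507595,.32180381,-.0700916,1.45168489,.02260543,1.37081492,-.05690927]);p0=np.array([.27058028,-.59038241,.22146908])
D=[(q0,p0)]+[(d["joint_positions"],d["position"]) for d in (pickle.load(open(f"pics/s{i}.pkl","rb")) for i in(1,2,3))]
def fk(q,L):
    A=R.identity();p=np.zeros(3)
    for a,sg,qq,o in zip("zyzyzyz",(-1,1,-1,1,-1,1,-1),q,([0,0,L[0]],[0,0,0],[L[4],0,L[1]],[0,0,0],[L[5],0,L[2]],[L[6],0,0],[0,0,L[3]])):
        A=A*R.from_euler(a,sg*qq);p=p+A.apply(o)
    return p,A
o=least_squares(lambda L:np.r_[np.concatenate([fk(q,L)[0]-p for q,p in D]),1e-3*(L-[.3,.4,.4,.3,0,0,0])],[.3,.4,.4,.3,0,0,0])
print(o.x.round(4),o.fun[:12].round(4))
E
```

```text
3.45 [0.44246301 0.20751205 0.1373841 ] [ 0.13223081 -0.13858382 -0.67228777  2.12477834  0.04957398  0.89675922
 -2.10078518] [-0.14001437  0.11113429  0.31191137]
tail in tool [-0.00295458 -0.00295993 -0.05174651] axis [-8.42894380e-04  1.89329615e-03 -9.99997852e-01]
[ 0.4193  0.5217  0.5298  0.5146 -0.0095  0.0758  0.013 ] [ 0.021   0.0144  0.0007 -0.0029  0.0265  0.0007  0.0015  0.0091 -0.0038
 -0.0018 -0.0023  0.0024]
```

>>> apply_moves:
  dp:
    - [-0.003, -0.004, 0]
    - [0, 0, 0]
    - [0, 0, 0]
  twist:
    - [0, 0, 0]
    - [0, 0, 0]
    - [0, 0, 0]
  fingers: [0.25, 0.25, 0.45]
  newtons: 25

```text
time: 3.75
position: [0.4407, 0.2137, 0.1405]
tool_rot: [-3.106, -0.069, -0.419]
ft_force: [0.2, 0.6, 0.6]
grip_width: 0.715
grip_force: 0.0
```

```bash
python3 - <<'E'
from h import *
import pickle,itertools
s=ctrl.get_state();pickle.dump(s,open("pics/s4.pkl","wb"))
T=R.from_rotvec(s["tool_rot"]);print(s["time"],s["position"],s["joint_positions"],s["grip_width"])
print("tail in tool",T.inv().apply(FL+.158*AX-s["position"]),"axis",T.inv().apply(AX))
q0=np.array([1.15507595,.32180381,-.0700916,1.45168489,.02260543,1.37081492,-.05690927]);p0=np.array([.27058028,-.59038241,.22146908])
D=[(q0,p0)]+[(d["joint_positions"],d["position"]) for d in (pickle.load(open(f"pics/s{i}.pkl","rb")) for i in(1,2,3,4))]
def fk(q,L):
    A=R.identity();p=np.zeros(3)
    for a,sg,qq,o in zip("zyzyzyz",(-1,1,-1,1,-1,1,-1),q,([0,0,L[0]],[0,L[7],0],[L[4],0,L[1]],[0,L[8],0],[L[5],0,L[2]],[L[6],L[9],0],[0,0,L[3]])):
        A=A*R.from_euler(a,sg*qq);p=p+A.apply(o)
    return p,A
i0=np.array([.3,.4,.4,.3]+[0]*6)
o=least_squares(lambda L:np.r_[np.concatenate([fk(q,L)[0]-p for q,p in D]),1e-3*(L-i0)],i0)
print(o.x.round(4),o.fun[:15].round(4))
E
```

```text
3.75 [0.44065021 0.21372459 0.14050438] [ 0.12574933 -0.14511862 -0.67982278  2.12336418  0.0499888   0.89740027
 -2.11264746] 0.7149806218151001
tail in tool [-0.00192512  0.00323903 -0.04835137] axis [ 6.25575440e-03  2.70591082e-04 -9.99980396e-01]
[ 2.495e-01  4.678e-01  5.131e-01  3.686e-01  0.000e+00 -0.000e+00
  0.000e+00 -1.560e-02 -1.060e-02 -4.000e-04] [-0.  0. -0.  0. -0.  0.  0. -0. -0. -0.  0.  0. -0.  0.  0.]
```

>>> apply_moves:
  dp:
    - [0, 0, 0]
    - [0, 0, 0]
  twist:
    - [0, 0, 0]
    - [0, 0, 0]
  fingers: [0.45, 0.45]

```text
time: 3.95
position: [0.4404, 0.2134, 0.1399]
tool_rot: [-3.106, -0.069, -0.417]
ft_force: [0.4, 0.3, -0.0]
grip_width: 0.586
grip_force: 0.0
```

```bash
python3 - <<'E'
from h import *
s=ctrl.get_state()
T=R.from_rotvec(s["tool_rot"]);print(s["time"],s["position"],s["qd"].round(4),s["grip_width"])
print("tail in tool",T.inv().apply(FL+.158*AX-s["position"]),"axis",T.inv().apply(AX))
E
```

```text
3.95 [0.44035429 0.21339257 0.13991719] [-0.002   0.0045 -0.001   0.002   0.0009 -0.0013 -0.0011] 0.5860490159533657
tail in tool [-0.00151586  0.0029366  -0.04883272] axis [ 5.31097518e-03  6.03060316e-04 -9.99985715e-01]
```

>>> apply_moves:
  dp:
    - [-0.001, 0.002, 0.002]
    - [0, 0, 0]
    - [0, 0, 0]
    - [0, 0, 0]
    - [0, 0, 0]
    - [0, 0, 0]
    - [0, 0, 0]
  twist:
    - [0, 0, 0]
    - [0, 0, 0]
    - [0, 0, 0]
    - [0, 0, 0]
    - [0, 0, 0]
    - [0, 0, 0]
    - [0, 0, 0]
  fingers: [0.5, 0.5, 0.75, 0.9, 0.9, 0.9, 0.9]

```text
time: 4.65
position: [0.4398, 0.2113, 0.1372]
tool_rot: [-3.107, -0.069, -0.416]
ft_force: [-0.1, 0.1, 0.7]
grip_width: 0.321
grip_force: 25.0
```

```bash
cat >> h.py <<'E'
LK=[.2495,.4678,.5131,.3686];
def fk(q):
    A=R.identity();p=np.zeros(3)
    for a,sg,qq,o in zip("zyzyzyz",(-1,1,-1,1,-1,1,-1),q,([0,0,LK[0]],[0,-.0156,0],[0,0,LK[1]],[0,-.0106,0],[0,0,LK[2]],[0,-.0004,0],[0,0,LK[3]])):
        A=A*R.from_euler(a,sg*qq);p=p+A.apply(o)
    return p,A*R.from_euler("z",np.pi/2)
LO=np.array([-2.86,-.3,-1.38,.06,-1.56,.09,-2.69]);HI=np.array([2.86,2.09,1.24,2.45,4.7,2.05,2.69])
def ik(P,Rt,q0):
    o=least_squares(lambda q:np.r_[10*(fk(q)[0]-P),3*(fk(q)[1].inv()*Rt).as_rotvec(),.01*(q-q0)],np.clip(q0,LO+.02,HI-.02),bounds=(LO,HI))
    p,A=fk(o.x);return o.x,np.linalg.norm(p-P),(A.inv()*Rt).magnitude()
E
python3 - <<'E'
from h import *
s=ctrl.get_state();T=R.from_rotvec(s["tool_rot"]);print(s["time"],s["position"],s["grip_width"],s["grip_force"],s["ft_force"],s["torque"])
p,A=fk(s["joint_positions"]);print("fk check",p-s["position"],(A.inv()*T).magnitude())
print("tail in tool",T.inv().apply(FL+.158*AX-s["position"]))
q=s["joint_positions"]
# drawn out 70mm, then book read, then final at 45deg for various approach yaws
def rep(n,P,Rt,q):
    q,e,a=ik(P,Rt,q);print(n,np.round(P,3),q.round(2),"err %.4f %.3f"%(e,a),"margin",np.minimum(q-LO,HI-q).min().round(2));return q
q1=rep("out",s["position"]+AX*.07,T,q)
B=np.array([.4431,-.0043,.013]) 
for ti in(0,15,25):
    t=np.deg2rad(ti);z=np.array([np.sin(t),0,-np.cos(t)]);qb=rep("book%d"%ti,B-z*.1-z*.106,toolR(z),q1)
Sx=np.array([.5855,-.12,.048])
for ps in(-20,0,10,20,30,40):
  for el in(35,45):
    a,e=np.deg2rad([ps,el]);f=np.array([np.cos(a),np.sin(a),0]);z=np.cos(e)*f-np.array([0,0,np.sin(e)])
    rep("fin yaw%d el%d"%(ps,el),Sx-.0235*f-z*.206,toolR(z),qb)
E
```

```text
4.65 [0.43976953 0.21127633 0.13719489] 0.3208281099025538 24.96227228315547 [-0.1468787   0.08489582  0.73101408] [-0.12128578  0.40028367 -0.04240216]
fk check [ 9.85498088e-06 -4.02891199e-05  9.35339793e-05] 5.657314113912118e-16
tail in tool [-0.00020005  0.00085088 -0.05127809]
out [0.422 0.21  0.205] [ 0.1  -0.26 -0.62  2.07 -0.04  1.05 -2.03] err 0.0000 0.000 margin 0.04h.py:30: RuntimeWarning: invalid value encountered in divide
  z=np.asarray(zdir)/np.linalg.norm(zdir);y=np.cross(z,[0,0,1.]);y/=np.linalg.norm(y)
  r = _umath_linalg.det(a, signature=signature)
Traceback (most recent call last):
  File "h.py", line 31, in toolR
    return R.from_matrix(np.c_[np.cross(y,z),y,z])*R.from_rotvec([0,0,roll])
           ~~~~~~~~~~~~~^^^^^^^^^^^^^^^^^^^^^^^^^^
  File "scipy/spatial/transform/_rotation.pyx", line 1159, in scipy.spatial.transform._rotation.Rotation.from_matrix
numpy.linalg.LinAlgError: SVD did not converge
```

Gripped at 27.9 mm, as it should be. Drawing it out along its axis.

>>> apply_moves:
  dp:
    - [0, 0, -0.004]
    - [0, 0, -0.008]
    - [0, 0, -0.012]
    - [0, 0, -0.012]
    - [0, 0, -0.012]
    - [0, 0, -0.012]
    - [0, 0, -0.006]
    - [0, 0, 0]
    - [0, 0, 0]
  twist:
    - [0, 0, 0]
    - [0, 0, 0]
    - [0, 0, 0]
    - [0, 0, 0]
    - [0, 0, 0]
    - [0, 0, 0]
    - [0, 0, 0]
    - [0, 0, 0]
    - [0, 0, 0]
  fingers: [0.9, 0.9, 0.9, 0.9, 0.9, 0.9, 0.9, 0.9, 0.9]

```text
time: 5.55
position: [0.4223, 0.2104, 0.2007]
tool_rot: [-3.107, -0.069, -0.415]
ft_force: [-1.1, -0.0, -1.5]
grip_width: 0.319
grip_force: 25.0
```

```bash
python3 - <<'E'
from h import *
import pickle
s=ctrl.get_state();T=R.from_rotvec(s["tool_rot"]);w=get_image("wrist");sd=get_image("side");pickle.dump(s,open("pics/s5.pkl","wb"))
cv2.imwrite("pics/wrist5.png",w[:,:,::-1]);cv2.imwrite("pics/side5.png",sd[:,:,::-1])
a=cv2.imread("pics/wrist5.png")[60:300,136:376];b=cv2.imread("pics/side5.png")[130:210,170:250]
cv2.imwrite("pics/c5.png",np.hstack([cv2.resize(x,(400,400),interpolation=cv2.INTER_CUBIC) for x in(a,b)]))
print(s["time"],s["position"],s["grip_width"],s["grip_force"],s["ft_force"],"window",s["position"]+T.apply([0,0,.106]))
q=s["joint_positions"];print(q)
def rep(n,P,Rt,q):
    q,e,a=ik(P,Rt,q);print(n,np.round(P,3),q.round(2),"err %.4f %.3f"%(e,a),"margin",np.minimum(q-LO,HI-q).min().round(2));return q
B=np.array([.4431,-.0043,.013]) 
for ti in(1,15,25):
    t=np.deg2rad(ti);z=np.array([np.sin(t),0,-np.cos(t)]);qb=rep("book%d"%ti,B-z*.1-z*.106,toolR(z),q)
Sx=np.array([.5855,-.12,.048])
for ps in(-20,0,20,40):
  for el in(35,45):
    a,e=np.deg2rad([ps,el]);f=np.array([np.cos(a),np.sin(a),0]);z=np.cos(e)*f-np.array([0,0,np.sin(e)])
    rep("fin yaw%d el%d"%(ps,el),Sx-.0235*f-z*.206,toolR(z),qb)
E
```

```text
5.55 [0.42226085 0.21043181 0.20067847] 0.3189245532640128 24.963366666343063 [-1.05785745 -0.01384932 -1.54927092] window [0.45008568 0.21171103 0.09840363]
[ 0.10052317 -0.25686363 -0.62301701  2.07518684 -0.03186475  1.03911033
 -2.0382888 ]
book1 [ 0.44  -0.004  0.219] [ 0.31 -0.13 -0.32  1.95 -0.04  1.31 -1.58] err 0.0000 0.000 margin 0.17
book15 [ 0.39  -0.004  0.212] [ 0.13 -0.3  -0.15  2.12 -0.05  1.16 -1.58] err 0.0274 0.103 margin 0.0
book25 [ 0.356 -0.004  0.2  ] [ 0.14 -0.3  -0.16  2.18 -0.06  1.07 -1.56] err 0.0677 0.243 margin 0.0
fin yaw-20 el35 [ 0.405 -0.054  0.166] [ 0.16 -0.3  -0.39  2.45  0.71  0.54 -2.69] err 0.0963 0.286 margin 0.0
fin yaw-20 el45 [ 0.427 -0.062  0.194] [-0.05 -0.3  -0.25  2.36  0.67  0.74 -2.69] err 0.0724 0.205 margin 0.0
fin yaw0 el35 [ 0.393 -0.12   0.166] [ 1.42 -0.3  -0.43  2.45 -1.19  1.06  0.22] err 0.0578 0.235 margin 0.0
fin yaw0 el45 [ 0.416 -0.12   0.194] [ 0.97 -0.3  -0.18  2.44 -1.06  0.85 -0.03] err 0.0571 0.179 margin 0.0
fin yaw20 el35 [ 0.405 -0.186  0.166] [ 0.89 -0.18  0.19  2.45 -1.12  1.07  0.54] err 0.0001 0.000 margin 0.0
fin yaw20 el45 [ 0.427 -0.178  0.194] [ 0.64 -0.3   0.22  2.35 -0.85  0.95  0.11] err 0.0000 0.000 margin 0.0
fin yaw40 el35 [ 0.438 -0.244  0.166] [ 0.92  0.19  0.17  2.08 -1.    1.35  0.71] err 0.0000 0.000 margin 0.37
fin yaw40 el45 [ 0.456 -0.229  0.194] [ 0.69  0.06  0.26  2.05 -0.85  1.26  0.45] err 0.0000 0.000 margin 0.36
```

View pics/c5.png

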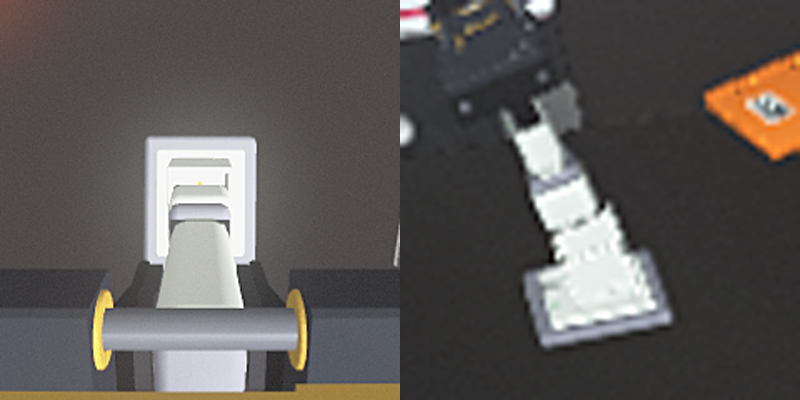

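The reader is clear and the stand hasn't moved: the side view shows the nose above the well. Next, the book pose. I'll also search for final poses that are reachable.

```bash
python3 - <<'E'
from h import *
import pickle
s=pickle.load(open("pics/s5.pkl","rb"));s1=pickle.load(open("pics/s1.pkl","rb"))
print("wrist1 book code",onz(cam("wrist",s1),441*.64,286*.64,.013))
B=np.array([.4440,-.0065,.013]);t=np.deg2rad(2);z=np.array([np.sin(t),0,-np.cos(t)])
Rt=toolR(z);P=B-z*.206
s["position"]=s["position"]+R.from_rotvec(s["tool_rot"]).apply([.01,0,-.015]);print("target",P)
print(*[x.round(4) for x in rows(s,P,Rt,8)])
qb=ik(P,Rt,s["joint_positions"])[0]
Sx=np.array([.5855,-.12,.048]);rng=np.random.default_rng(0);out=[]
for fy in(-30,-12,5):
  for ps in(-30,-15,0,10,20,30):
    for el in(35,45):
     for roll in(-1.,-.5,0,.5,1.):
      a,e,fa=np.deg2rad([ps,el,fy]);f=np.array([np.cos(a),np.sin(a),0]);z=np.cos(e)*f-np.array([0,0,np.sin(e)]);ff=np.array([np.cos(fa),np.sin(fa),0])
      ang=np.rad2deg(np.arccos(z@ff))
      if ang>51:continue
      for sd in(qb,np.clip(qb+rng.normal(0,.5,7),LO+.05,HI-.05)):
        q,er,an=ik(Sx-.0235*ff-z*.191,toolR(z,roll),sd)
        if er<.002 and an<.01: out.append((fy,ps,el,roll,round(ang),np.minimum(q-LO,HI-q).min().round(2),q.round(2).tolist()))
for fy in(-30,-12,5):
    for o in sorted([o for o in out if o[0]==fy],key=lambda o:-o[5])[:6]:print(o)
E
```

```text
wrist1 book code [ 0.44314238 -0.00400087  0.013     ]
target [ 0.4368107  -0.0065      0.21887451]
[ 0.0005  0.0272 -0.0001] [-0.0009 -0.0289  0.0055]
(-12, 20, 35, -1.0, 46, np.float64(0.0), [1.82, -0.2, -0.73, 2.45, -1.27, 1.18, 1.62])
(-12, 20, 35, -1.0, 46, np.float64(0.0), [1.8, -0.19, -0.71, 2.45, -1.26, 1.17, 1.62])
(-12, 20, 35, -0.5, 46, np.float64(0.0), [1.82, -0.2, -0.73, 2.45, -1.27, 1.18, 1.12])
(-12, 20, 35, -0.5, 46, np.float64(0.0), [1.8, -0.19, -0.71, 2.45, -1.26, 1.17, 1.12])
(-12, 20, 35, 0, 46, np.float64(0.0), [1.82, -0.2, -0.73, 2.45, -1.27, 1.18, 0.62])
(-12, 20, 35, 0, 46, np.float64(0.0), [1.82, -0.2, -0.74, 2.45, -1.27, 1.18, 0.63])
(5, 30, 45, -0.5, 50, np.float64(0.2), [0.89, -0.1, 0.01, 2.23, -0.91, 1.09, 0.83])
(5, 30, 45, 0, 50, np.float64(0.19), [0.78, -0.11, 0.11, 2.23, -0.9, 1.08, 0.32])
(5, 30, 45, 1.0, 50, np.float64(0.19), [0.71, -0.11, 0.19, 2.24, -0.89, 1.08, -0.69])
(5, 30, 45, -0.5, 50, np.float64(0.18), [0.58, -0.12, 0.3, 2.24, -0.87, 1.07, 0.8])
(5, 30, 45, 0, 50, np.float64(0.18), [0.61, -0.12, 0.28, 2.24, -0.88, 1.07, 0.3])
(5, 30, 45, 0.5, 50, np.float64(0.18), [0.64, -0.12, 0.25, 2.24, -0.88, 1.07, -0.19])
```

>>> apply_moves:
  dp:
    - [0.01, 0, -0.015]
    - [0.0005, 0.0272, 0]
    - [0.0005, 0.0272, 0]
    - [0.0005, 0.0272, 0]
    - [0.0005, 0.0272, 0]
    - [0.0005, 0.0272, 0]
    - [0.0005, 0.0272, 0]
    - [0.0005, 0.0272, 0]
    - [0.0005, 0.0272, 0]
    - [0, 0, 0]
  twist:
    - [0, 0, 0]
    - [-0.001, -0.029, 0.0055]
    - [-0.001, -0.029, 0.0055]
    - [-0.001, -0.029, 0.0055]
    - [-0.001, -0.029, 0.0055]
    - [-0.001, -0.029, 0.0055]
    - [-0.001, -0.029, 0.0055]
    - [-0.001, -0.029, 0.0055]
    - [-0.001, -0.029, 0.0055]
    - [0, 0, 0]
  fingers: [0.9, 0.9, 0.9, 0.9, 0.9, 0.9, 0.9, 0.9, 0.9, 0.9]

```text
time: 6.65
position: [0.4377, -0.0109, 0.2174]
tool_rot: [3.139, -0.011, 0.05]
ft_force: [-0.0, -0.0, -2.1]
grip_width: 0.321
grip_force: 25.0
```

>>> apply_moves:
  dp:
    - [0, 0, 0]
    - [0, 0, 0]
  twist:
    - [0, 0, 0]
    - [0, 0, 0]
  fingers: [0.9, 0.9]

```text
time: 6.85
position: [0.4372, -0.0058, 0.218]
tool_rot: [3.141, 0.001, 0.052]
ft_force: [-0.4, -0.1, -0.7]
grip_width: 0.319
grip_force: 25.0
```

```bash
python3 - <<'E'
from h import *
import pickle
s=ctrl.get_state();T=R.from_rotvec(s["tool_rot"]);w=get_image("wrist");sd=get_image("side");sc=get_image("scene");pickle.dump(s,open("pics/s6.pkl","wb"))
for n,i in(("wrist6",w),("side6",sd),("scene6",sc)):cv2.imwrite(f"pics/{n}.png",i[:,:,::-1])
print(s["time"],s["position"],s["grip_force"],s["joint_positions"])
for B in([.4431,-.004,.013],[.4448,-.0087,.013]):print("code in window frame",T.inv().apply(np.array(B)-s["position"])-[0,0,.106])
W=cam("wrist",s);x,y=proj(W,[.585,-.12,.06]).astype(int);print(x,y,proj(W,[.443,-.006,.013]))
a=cv2.imread("pics/wrist6.png");x0=min(max(x-50,0),412);y0=max(y-50,0)
print(x0,y0);x1,y1=proj(cam("side"),[.585,-.12,.05]).astype(int);b=cv2.imread("pics/side6.png")[y1-25:y1+25,x1-25:x1+25];print(x1-25,y1-25)
cv2.imwrite("pics/c6.png",np.hstack([cv2.resize(a[y0:y0+100,x0:x0+100],(400,400),interpolation=cv2.INTER_CUBIC),cv2.resize(b,(400,400),interpolation=cv2.INTER_CUBIC)]))
E
```

```text
6.85 [ 0.43721714 -0.00579255  0.21796486] 24.963444771710783 [ 0.2585949  -0.15247985 -0.27651317  1.96561613 -0.04231742  1.28954888
 -1.57447415]
code in window frame [-0.00096739 -0.00185577  0.09904642]
code in window frame [0.00072782 0.00284559 0.09910466]
361 50 [256.19445424 171.29925498]
311 0
234 209
```

View pics/c6.png

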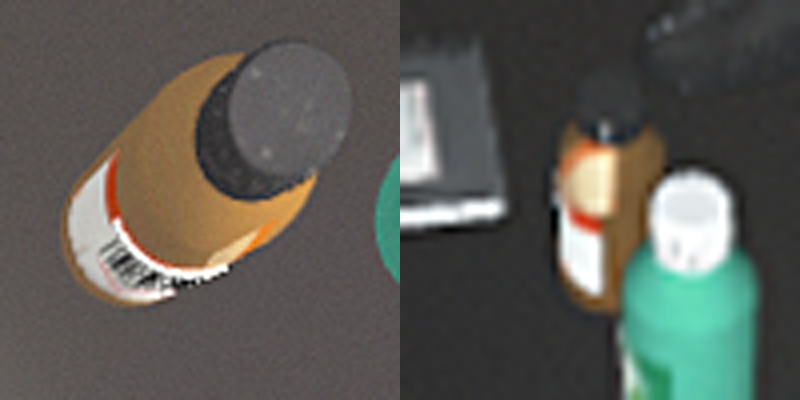

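The window is over the book sticker with about 3 mm error at 99 mm. In the bottle crop the bars run from (105,240) to (230,270), on the robot-facing side. I'll hold still for the read, then work out the sticker's azimuth by casting rays onto the bottle's cylinder.

>>> apply_moves:
  dp:
    - [0, 0, 0]
    - [0, 0, 0]
    - [0, 0, 0]
    - [0, 0, 0]
    - [0, 0, 0]
    - [0, 0, 0]
    - [0, 0, 0]
    - [0, 0, 0]
    - [0, 0, 0]
  twist:
    - [0, 0, 0]
    - [0, 0, 0]
    - [0, 0, 0]
    - [0, 0, 0]
    - [0, 0, 0]
    - [0, 0, 0]
    - [0, 0, 0]
    - [0, 0, 0]
    - [0, 0, 0]
  fingers: [0.9, 0.9, 0.9, 0.9, 0.9, 0.9, 0.9, 0.9, 0.9]

```text
time: 7.9
position: [0.4374, -0.0067, 0.2184]
tool_rot: [3.14, -0.001, 0.053]
ft_force: [-0.2, 0.1, -0.9]
grip_width: 0.32
grip_force: 25.0
```

```bash
python3 - <<'E'
from h import *
import pickle
s=pickle.load(open("pics/s6.pkl","rb"));W=cam("wrist",s);S=cam("side")
px=lambda u,v:(311+u/4-.375,v/4-.375)
cap=onz(W,*px(290,106),.115);print("cap",cap)
for c in(cap[:2],np.array([.5855,-.12])):
    print("c",c)
    th=np.deg2rad(np.arange(0,360,15));b=np.array([proj(W,[c[0]+.0235*np.cos(t),c[1]+.0235*np.sin(t),0]) for t in th]);b=(b-[311,0]+.375)*4
    print(" base left/bottom crop",b[b[:,0].argmin()].round(),b[b[:,1].argmax()].round(),"(seen 62,230 / 125,305)")
    b=np.array([proj(S,[c[0]+.0235*np.cos(t),c[1]+.0235*np.sin(t),0]) for t in th]);b=(b-[234,209])*8
    print(" side: left,right,bottom",b[:,0].min().round(),b[:,0].max().round(),b[:,1].max().round(),"(seen 560-400=160,.., 310)")
    def cyl(C,u,v):
        e,d=ray(C,u,v);m=e[:2]-c;A=d[:2]@d[:2];B=m@d[:2];D=B*B-A*(m@m-.0237**2)
        t=(-B-np.sqrt(max(D,0)))/A;p=e+t*d;return p[2].round(4),np.rad2deg(np.arctan2(*(p[:2]-c)[::-1])).round(0)%360
    for n,u,v in[("stick TL",117,220),("TR",228,264),("bar L",107,237),("bars mid",150,265),("label left",108,155),("bar low",120,280),("silh",185,285)]:print(" ",n,cyl(W,*px(u,v)))
    for n,u,v in[("side white L",162,240),("R",205,240),("bot",185,290)]:print("  ",n,cyl(S,234+u/8,209+v/8))
E
```

```text
cap [ 0.59134627 -0.11845133  0.115     ]
c [ 0.59134627 -0.11845133]
 base left/bottom crop [ 58. 229.] [125. 306.] (seen 62,230 / 125,305)
 side: left,right,bottom 162.0 268.0 314.0 (seen 560-400=160,.., 310)
  stick TL (np.float64(0.0584), np.float64(117.0))
  TR (np.float64(0.0567), np.float64(208.0))
  bar L (np.float64(0.0461), np.float64(122.0))
  bars mid (np.float64(0.0545), np.float64(155.0))
  label left (np.float64(0.0502), np.float64(71.0))
  bar low (np.float64(0.03), np.float64(152.0))
  silh (np.float64(0.0236), np.float64(208.0))
   side white L (np.float64(0.0283), np.float64(179.0))
   R (np.float64(0.0474), np.float64(246.0))
   bot (np.float64(0.0115), np.float64(222.0))
c [ 0.5855 -0.12  ]
 base left/bottom crop [ 62. 248.] [129. 325.] (seen 62,230 / 125,305)
 side: left,right,bottom 150.0 256.0 319.0 (seen 560-400=160,.., 310)
  stick TL (np.float64(0.06), np.float64(103.0))
  TR (np.float64(0.0945), np.float64(168.0))
  bar L (np.float64(0.0492), np.float64(108.0))
  bars mid (np.float64(0.0667), np.float64(140.0))
  label left (np.float64(0.0332), np.float64(46.0))
  bar low (np.float64(0.0422), np.float64(137.0))
  silh (np.float64(0.0666), np.float64(167.0))
   side white L (np.float64(0.0428), np.float64(208.0))
   R (np.float64(0.0509), np.float64(259.0))
   bot (np.float64(0.0178), np.float64(237.0))
```

The bottle's centre is (0.591, −0.1185); wrist and side views agree. The sticker spans azimuth 117 to 208°, where 87° is expected, so its middle faces about 162°. Next I'll optimise the joint pose for the final view.

```bash
cat > opt.py <<'E'
from h import *
FA=np.deg2rad(-18);FF=np.array([np.cos(FA),np.sin(FA),0]);CT=np.array([.591,-.1185,.048]);ST=CT-.0237*FF
def info(q,tilt=0.):
    p,A=fk(q);gp=p+A.apply([0,0,-.019])
    z=A.apply([np.sin(tilt),0,np.cos(tilt)])      # reader beam direction; tilt about tool y
    win=gp+.125*z;v=ST-win;return win,z,v@z,np.linalg.norm(v-(v@z)*z),np.arccos(np.clip(z@FF,-1,1)),A
def cost(q,tilt,mg,amax):
    win,z,d,off,ang,A=info(q,tilt);h=lambda x:max(x,0)
    return np.r_[100*off,50*h(.072-d),50*h(d-.125),10*h(ang-amax),10*h(-z[2]-.72),20*h(.09-win[2]),2*np.maximum(mg-(q-LO),0),2*np.maximum(mg-(HI-q),0),
      ]
def search(tilt,amax,mg=.12,n=40,q0=None):
    rng=np.random.default_rng(1);res=[]
    for i in range(n):
        x=np.clip(q0+rng.normal(0,.7,7)*(i>0),LO+.01,HI-.01)
        o=least_squares(lambda q:np.r_[cost(q,tilt,mg,amax),.003*(q-q0)],x,bounds=(LO,HI))
        c=(cost(o.x,tilt,mg,amax)**2).sum();res.append((c,np.abs(o.x-q0).max(),o.x))
    return sorted(res,key=lambda r:(round(r[0],3),r[1]))
E
python3 - <<'E'
from opt import *
q0=ctrl.get_state()["joint_positions"]
for tilt in(0,20,30,40):
  for am in(47,51):
    for c,m,q in search(np.deg2rad(tilt),np.deg2rad(am),q0=q0)[:2]:
      w,z,d,off,ang,A=info(q,np.deg2rad(tilt));print(tilt,am,"c %.5f"%c,q.round(2),"d %.3f off %.4f ang %.0f el %.0f yaw %.0f marg %.2f"%(d,off,np.rad2deg(ang),np.rad2deg(np.arcsin(-z[2])),np.rad2deg(np.arctan2(z[1],z[0])),np.minimum(q-LO,HI-q).min()),"win",w.round(3),"tcp",fk(q)[0].round(3))
E
```

```text
0 47 c 0.00000 [-0.81  0.44 -0.17  2.1   1.04  1.58 -1.64] d 0.125 off 0.0000 ang 47 el 20 yaw -62 marg 0.35 win [ 0.512 -0.008  0.091] tcp [0.465 0.08  0.127]
0 47 c 0.00008 [-0.68  0.38 -0.27  2.14  1.08  1.55 -1.55] d 0.109 off 0.0000 ang 47 el 22 yaw -60 marg 0.31 win [ 0.519 -0.023  0.09 ] tcp [0.47  0.062 0.13 ]
0 51 c 0.00014 [-0.21 -0.05 -0.45  2.27  0.95  1.15 -1.57] d 0.073 off 0.0000 ang 51 el 41 yaw -52 marg 0.18 win [ 0.534 -0.068  0.096] tcp [ 0.485 -0.005  0.165]
0 51 c 0.00000 [-0.77  0.4  -0.16  2.05  1.    1.57 -1.64] d 0.125 off 0.0000 ang 51 el 24 yaw -65 marg 0.40 win [ 0.519 -0.008  0.098] tcp [0.478 0.08  0.141]
20 47 c 0.00000 [-0.71  0.44 -0.07  1.96  0.88  1.62 -2.31] d 0.089 off 0.0000 ang 47 el 28 yaw -57 marg 0.38 win [ 0.526 -0.045  0.09 ] tcp [0.47  0.031 0.141]
20 47 c 0.00006 [-0.52  0.58 -0.35  1.88  0.94  1.8  -2.53] d 0.109 off 0.0000 ang 47 el 22 yaw -60 marg 0.16 win [ 0.519 -0.024  0.09 ] tcp [0.464 0.059 0.131]
20 51 c 0.00003 [-0.66  0.39 -0.09  1.89  0.8   1.64 -2.32] d 0.106 off 0.0000 ang 51 el 32 yaw -60 marg 0.37 win [ 0.524 -0.033  0.104
[... 796 characters left out ...]
[ 0.506 -0.054  0.136] tcp [0.445 0.    0.208]
40 47 c 0.00000 [ 0.79 -0.17 -0.79  2.07 -0.07  1.06 -2.33] d 0.072 off 0.0000 ang 47 el 42 yaw -42 marg 0.13 win [ 0.529 -0.075  0.096] tcp [ 0.462 -0.014  0.16 ]
40 47 c 0.00006 [-0.07  0.09 -0.25  1.92  0.4   1.37 -2.34] d 0.072 off 0.0000 ang 47 el 42 yaw -42 marg 0.35 win [ 0.529 -0.075  0.096] tcp [ 0.458 -0.02   0.162]
40 51 c 0.00001 [ 0.42 -0.14 -0.22  2.05  0.03  1.13 -1.16] d 0.072 off 0.0000 ang 51 el 46 yaw 7 marg 0.16 win [ 0.519 -0.117  0.1  ] tcp [ 0.434 -0.129  0.171]
40 51 c 0.00002 [-0.02  0.11 -0.23  1.86  0.31  1.39 -2.33] d 0.072 off 0.0000 ang 51 el 45 yaw -45 marg 0.36 win [ 0.532 -0.075  0.099] tcp [ 0.468 -0.019  0.17 ]
```

```bash
cat >> opt.py <<'E'
_c=cost
def cost(q,tilt,mg,amax):
    win,z,d,off,ang,A=info(q,tilt);y=A.as_matrix()[2,1];x=A.as_matrix()[2,0]
    body=min((fk(q)[0]+A.apply([sx_,sy_,-.07-l]))[2] for sx_ in(-.04,.04) for sy_ in(-.095,.095) for l in(0,.1))
    return np.r_[_c(q,tilt,mg,amax)[:5],10*max(.075-win[2],0),_c(q,tilt,mg,amax)[6:],5*max(abs(y)-.1,0),5*max(.2-x,0),20*max(.125-body,0)]
E
python3 - <<'E'
from opt import *
q0=ctrl.get_state()["joint_positions"]
for am in(36,40,44,48):
    for c,m,q in search(0,np.deg2rad(am),mg=.25,n=25,q0=q0)[:2]:
      w,z,d,off,ang,A=info(q);print(am,"c %.5f"%c,q.round(2),"d %.3f off %.4f ang %.0f el %.0f yaw %.0f marg %.2f"%(d,off,np.rad2deg(ang),np.rad2deg(np.arcsin(-z[2])),np.rad2deg(np.arctan2(z[1],z[0])),np.minimum(q-LO,HI-q).min()),"win",w.round(3),"tcp",fk(q)[0].round(3),A.as_matrix()[2].round(2))
E
```

```text
36 c 0.16969 [-0.39  0.36 -0.7   2.32  1.2   1.62  2.  ] d 0.126 off 0.0005 ang 38 el 20 yaw -50 marg 0.13 win [ 0.493 -0.02   0.092] tcp [0.43  0.056 0.129] [ 0.94 -0.   -0.35]
36 c 0.21987 [-0.46  0.32 -0.64  2.35  1.19  1.58  1.91] d 0.126 off 0.0004 ang 37 el 21 yaw -49 marg 0.10 win [ 0.492 -0.022  0.093] tcp [0.427 0.053 0.13 ] [ 0.93 -0.09 -0.35]
40 c 0.03822 [-0.35  0.34 -0.7   2.27  1.17  1.61  2.09] d 0.125 off 0.0002 ang 41 el 22 yaw -53 marg 0.18 win [ 0.499 -0.019  0.096] tcp [0.44  0.06  0.136] [ 0.92  0.04 -0.38]
40 c 0.06283 [-0.47  0.3  -0.58  2.29  1.14  1.57  1.95] d 0.126 off 0.0002 ang 40 el 22 yaw -52 marg 0.16 win [ 0.498 -0.019  0.096] tcp [0.438 0.058 0.137] [ 0.92 -0.11 -0.38]
44 c 0.00316 [-0.31  0.3  -0.7   2.22  1.13  1.59  2.24] d 0.125 off 0.0001 ang 44 el 25 yaw -55 marg 0.23 win [ 0.504 -0.018  0.102] tcp [0.45  0.061 0.147] [ 0.9   0.1  -0.43]
44 c 0.24556 [-0.49  0.35 -0.59  2.29  1.17  1.6   1.87] d 0.126 off 0.0004 ang 39 el 20 yaw -52 marg 0.16 win [ 0.496 -0.018  0.092] tcp [0.435 0.06  0.13 ] [ 0.93 -0.14 -0.35]
48 c 0.00023 [-0.23  0.27 -0.73  2.16  1.09  1.57  2.32] d 0.125 off 0.0000 ang 48 el 29 yaw -58 marg 0.29 win [ 0.511 -0.018  0.108] tcp [0.462 0.061 0.159] [ 0.87  0.1  -0.48]
48 c 0.15240 [-0.48  0.35 -0.58  2.25  1.15  1.6   1.89] d 0.126 off 0.0004 ang 41 el 21 yaw -54 marg 0.20 win [ 0.5   -0.017  0.094] tcp [0.441 0.063 0.133] [ 0.92 -0.14 -0.37]
```

```bash
cat >> opt.py <<'E'
BX=np.array([[a,b,-.07-l] for a in(-.04,.04) for b in(-.095,.095) for l in(0,.05,.1)]+[[.11,b,l] for b in(-.04,.04) for l in(-.13,-.19)]+[[a,b,0] for a in(-.01,.01) for b in(-.03,.03)])
RD=np.array([[a,b,l] for a in(-.022,.022) for b in(-.017,.017) for l in(.106,.06)])
def low(q):
    p,A=fk(q);return (p+A.apply(BX)),(p+A.apply(RD))
def cost(q,tilt,mg,amax):
    c=_c(q,tilt,mg,amax);win=info(q)[0]
    return np.r_[c[:5],10*max(.075-win[2],0),c[6:],20*max(.10-low(q)[0][:,2].min(),0)]
E
python3 - <<'E'
from opt import *
import pickle
s=ctrl.get_state();q0=s["joint_positions"];best=None
for am in(38,42,46):
    for c,m,q in search(0,np.deg2rad(am),mg=.25,n=25,q0=q0)[:3]:
      w,z,d,off,ang,A=info(q);print(am,"c %.5f"%c,q.round(2),"d %.3f off %.4f ang %.0f el %.0f yaw %.0f marg %.2f"%(d,off,np.rad2deg(ang),np.rad2deg(np.arcsin(-z[2])),np.rad2deg(np.arctan2(z[1],z[0])),np.minimum(q-LO,HI-q).min()),"win",w.round(3),"tcp",fk(q)[0].round(3),A.as_matrix()[2].round(2))
      L=[low(q0+(q-q0)*t) for t in np.linspace(0,1,11)]
      print("   body low",[l[0][:,2].min().round(3) for l in L],"reader low",[l[1][:,2].min().round(3) for l in L],"head-bottle mm",[int(1e3*np.linalg.norm(l[1][:,:2]-CT[:2],axis=1).min()) for l in L])
      b=L[-1][0];print("   pts",b[b[:,2]<.13].round(2).tolist())
E
```

```text
38 c 0.07151 [-0.82  0.45 -0.25  2.25  1.13  1.59  1.91] d 0.126 off 0.0003 ang 39 el 16 yaw -54 marg 0.20 win [ 0.497 -0.014  0.082] tcp [0.436 0.068 0.111] [ 0.96 -0.03 -0.27]
   body low [np.float64(0.218), np.float64(0.179), np.float64(0.15), np.float64(0.124), np.float64(0.102), np.float64(0.088), np.float64(0.079), np.float64(0.059), np.float64(0.052), np.float64(0.063), np.float64(0.089)] reader low [np.float64(0.112), np.float64(0.073), np.float64(0.045), np.float64(0.024), np.float64(0.013), np.float64(0.012), np.float64(0.02), np.float64(0.025), np.float64(0.032), np.float64(0.045), np.float64(0.061)] head-bottle mm [159, 186, 210, 218, 216, 210, 198, 167, 140, 128, 133]
   pts [[0.47, 0.19, 0.09], [0.44, 0.23, 0.11], [0.41, 0.27, 0.12], [0.31, 0.08, 0.09], [0.29, 0.12, 0.1], [0.26, 0.15, 0.12], [0.46, 0.09, 0.1], [0.41, 0.05, 0.1], [0.46, 0.08, 0.12], [0.41, 0.05, 0.12]]
38 c 0.12101 [-0.45  0.19 -0.6   2.36  1.13  1.49 -1.06] d 0.125 off 0.0002 ang 39 el 24 yaw -49 marg 0.09 win [ 0.494 -0.025  0.1  ] tcp [0.43  0.048 0.143] [-0.91  0.05 -0.41]
   body low [np.float64(0.2
[... 5417 characters left out ...]
23  0.24 -0.74  2.21  1.09  1.54 -0.67] d 0.125 off 0.0001 ang 46 el 28 yaw -56 marg 0.24 win [ 0.507 -0.02   0.107] tcp [0.455 0.057 0.158] [-0.85 -0.23 -0.48]
   body low [np.float64(0.218), np.float64(0.188), np.float64(0.165), np.float64(0.149), np.float64(0.139), np.float64(0.134), np.float64(0.133), np.float64(0.136), np.float64(0.14), np.float64(0.127), np.float64(0.117)] reader low [np.float64(0.112), np.float64(0.083), np.float64(0.062), np.float64(0.049), np.float64(0.043), np.float64(0.043), np.float64(0.048), np.float64(0.056), np.float64(0.067), np.float64(0.076), np.float64(0.085)] head-bottle mm [159, 176, 189, 195, 196, 189, 177, 154, 127, 110, 119]
   pts [[0.37, 0.2, 0.12]]
```

```bash
cat > plan.py <<'E'
from opt import *
def beam(yaw,el):
    a,e=np.deg2rad([yaw,el]);return np.array([np.cos(e)*np.cos(a),np.cos(e)*np.sin(a),-np.sin(e)])
Z=beam(-54,27);D=.112;PF=ST-Z*(.106+D)
RF=toolR(Z)*R.from_euler("z",np.pi-np.deg2rad(15)) 
E
python3 - <<'E'
from plan import *
s=ctrl.get_state();q0=s["joint_positions"];R0=R.from_rotvec(s["tool_rot"])
print("ang",np.rad2deg(np.arccos(Z@FF)))
g=np.array([-.35,.23,-.65,2.24,1.1,1.52,-1.2])
for roll in(-30,0,25):
    RF=toolR(Z)*R.from_euler("z",np.pi+np.deg2rad(roll))
    qf,e,a=ik(PF,RF,g);print("roll",roll,qf.round(2),e.round(4),a.round(3),"marg",np.minimum(qf-LO,HI-qf).min().round(2),"low",low(qf)[0][:,2].min().round(3),"rot",np.rad2deg((R0.inv()*RF).magnitude()).round())
    for up in(.06,.1):
        PW=PF-.04*Z*0+np.array([0,0.02,up]);qm,e,a=ik(PW,RF,qf)
        L=[low(q0+(qm-q0)*t) for t in np.linspace(0,1,11)]
        print("  up",up,qm.round(2),e.round(4),"marg",np.minimum(qm-LO,HI-qm).min().round(2),"body",min(l[0][:,2].min() for l in L).round(3),"reader",[l[1][:,2].min().round(3) for l in L])
E
```

```text
ang 43.876171925879746Traceback (most recent call last):
  File "<stdin>", line 7, in <module>
AttributeError: 'float' object has no attribute 'round'
```

```bash
python3 - <<'E'
from plan import *
s=ctrl.get_state();q0=s["joint_positions"];R0=R.from_rotvec(s["tool_rot"])
g=np.array([-.35,.23,-.65,2.24,1.1,1.52,-1.2])
for roll in(-30,0,25):
    RF=toolR(Z)*R.from_euler("z",np.pi+np.deg2rad(roll))
    qf,e,a=ik(PF,RF,g);print("roll",roll,qf.round(2),"%.4f %.3f"%(e,a),"marg %.2f low %.3f rot %.0f"%(np.minimum(qf-LO,HI-qf).min(),low(qf)[0][:,2].min(),np.rad2deg((R0.inv()*RF).magnitude())))
    for up in(.06,.1):
        PW=PF+np.array([0,0.02,up]);qm,e,a=ik(PW,RF,qf)
        L=[low(q0+(qm-q0)*t) for t in np.linspace(0,1,11)]
        print("  up",up,qm.round(2),"%.4f %.3f"%(e,a),"marg",np.minimum(qm-LO,HI-qm).min().round(2),"body %.3f"%min(l[0][:,2].min() for l in L),"reader",[float(l[1][:,2].min().round(3)) for l in L])
E
```

```text
roll -30 [-0.3   0.23 -0.67  2.26  1.13  1.5  -0.43] 0.0000 0.000 marg 0.19 low 0.103 rot 160
  up 0.06 [-0.3   0.13 -0.69  2.2   1.06  1.55 -0.29] 0.0000 0.000 marg 0.25 body 0.157 reader [0.112, 0.089, 0.072, 0.063, 0.061, 0.065, 0.074, 0.087, 0.101, 0.117, 0.134]
  up 0.1 [-0.29  0.05 -0.68  2.17  1.02  1.56 -0.19] 0.0000 0.000 marg 0.28 body 0.173 reader [0.112, 0.094, 0.081, 0.075, 0.076, 0.083, 0.096, 0.113, 0.13, 0.151, 0.174]
roll 0 [-0.32  0.23 -0.65  2.26  1.12  1.5  -0.96] 0.0000 0.000 marg 0.19 low 0.108 rot 135
  up 0.06 [-0.32  0.12 -0.67  2.2   1.05  1.54 -0.82] 0.0000 0.000 marg 0.25 body 0.154 reader [0.112, 0.089, 0.072, 0.063, 0.06, 0.063, 0.072, 0.085, 0.101, 0.119, 0.139]
  up 0.1 [-0.31  0.04 -0.66  2.17  1.02  1.56 -0.71] 0.0000 0.000 marg 0.28 body 0.171 reader [0.112, 0.094, 0.081, 0.075, 0.076, 0.082, 0.094, 0.11, 0.13, 0.154, 0.179]
roll 25 [-0.34  0.22 -0.63  2.26  1.12  1.49 -1.39] 0.0000 0.000 marg 0.19 low 0.102 rot 115
  up 0.06 [-0.34  0.12 -0.65  2.2   1.05  1.54 -1.25] 0.0000 0.000 marg 0.25 body 0.152 reader [0.112, 0.089, 0.073, 0.063, 0.06, 0.063, 0.071, 0.083, 0.098, 0.116, 0.135]
  up 0.1 [-0.33  0.04 -0.64  2.17  1.02  1.56 -1.15] 0.0000 0.000 marg 0.28 body 0.170 reader [0.112, 0.094, 0.081, 0.075, 0.076, 0.082, 0.093, 0.109, 0.128, 0.15, 0.175]
```

```bash
cat >> plan.py <<'E'
RF=toolR(Z)*R.from_euler("z",np.pi+np.deg2rad(25))
G=np.array([-.34,.22,-.63,2.26,1.12,1.49,-1.39]);PW=PF+np.array([0,.02,.1])
def qrows(p,A,qs):
    dp,tw=[],[]
    for q in qs:
        P,B=fk(q);d=A.inv().apply(P-p).round(3);w=(A.inv()*B).as_rotvec().round(3)
        dp.append(d.tolist());tw.append(w.tolist());p=p+A.apply(d);A=A*R.from_rotvec(w)
    return dp,tw,p,A
E
python3 - <<'E'
from plan import *
s=ctrl.get_state();q0=s["joint_positions"]
qf=ik(PF,RF,G)[0];qm=ik(PW,RF,qf)[0]
np.save("pics/qm.npy",qm);np.save("pics/qf.npy",qf)
n=20;t=np.linspace(0,1,n+1)[1:];t=t*t*(3-2*t)*.4+t*.6
qs=[q0+(qm-q0)*x for x in t]
dp,tw,p,A=qrows(s["position"],R.from_rotvec(s["tool_rot"]),qs)
print(dp[:10]);print(tw[:10]);print(dp[10:]);print(tw[10:]);print(abs(np.array(dp)).max(),np.linalg.norm(tw,axis=1).max(),p,PW)
for q in qs[::2]:
    b,r=low(q);print("win",info(q)[0].round(3),"rlow %.3f"%r[:,2].min(),"body low",b[b[:,2].argmin()].round(3))
E
```

```text
[[-0.007, -0.001, 0.006], [-0.007, -0.001, 0.006], [-0.007, -0.001, 0.006], [-0.006, -0.002, 0.006], [-0.006, -0.001, 0.005], [-0.005, -0.001, 0.004], [-0.003, -0.001, 0.003], [-0.002, 0.0, 0.001], [-0.001, 0.001, -0.0], [0.001, 0.002, -0.002]]
[[-0.033, -0.022, -0.055], [-0.038, -0.024, -0.063], [-0.044, -0.027, -0.072], [-0.049, -0.027, -0.079], [-0.053, -0.029, -0.085], [-0.057, -0.029, -0.09], [-0.061, -0.028, -0.093], [-0.065, -0.029, -0.095], [-0.068, -0.027, -0.096], [-0.07, -0.026, -0.095]]
[[0.002, 0.004, -0.004], [0.003, 0.004, -0.006], [0.004, 0.006, -0.006], [0.004, 0.007, -0.009], [0.004, 0.009, -0.009], [0.005, 0.009, -0.009], [0.004, 0.01, -0.01], [0.003, 0.01, -0.01], [0.003, 0.01, -0.009], [0.003, 0.009, -0.009]]
[[-0.073, -0.025, -0.094], [-0.073, -0.023, -0.091], [-0.075, -0.023, -0.087], [-0.074, -0.021, -0.082], [-0.072, -0.02, -0.077], [-0.07, -0.019, -0.07], [-0.067, -0.017, -0.063], [-0.061, -0.016, -0.056], [-0.056, -0.015, -0.048], [-0.048, -0.012, -0.04]]
0.01 0.12161414391426681 [0.45435919 0.066469   0.246985  ] [0.45428889 0.0659667  0.24696993]
win [ 0.432 -0.009  0.106] rlow 0.106 body low [0.419 0.024 0.211]
win [ 0.414 -0.018  0.095] rlow 0.092 body low [0.421 0.026 0.196]
win [ 0.398 -0.031  0.086] rlow 0.080 body low [0.403 0.024 0.182]
win [ 0.39  -0.048  0.085] rlow 0.075 body low [0.388 0.019 0.173]
win [ 0.392 -0.063  0.091] rlow 0.078 body low [0.381 0.013 0.17 ]
win [ 0.405 -0.074  0.105] rlow 0.088 body low [0.381 0.01  0.174]
win [ 0.427 -0.074  0.124] rlow 0.105 body low [0.389 0.012 0.182]
win [ 0.454 -0.064  0.147] rlow 0.125 body low [0.333 0.093 0.193]
win [ 0.48  -0.045  0.17 ] rlow 0.147 body low [0.335 0.095 0.199]
win [ 0.501 -0.022  0.19 ] rlow 0.166 body low [0.367 0.204 0.202]
```

>>> apply_moves:
  dp:
    - [-0.007, -0.001, 0.006]
    - [-0.007, -0.001, 0.006]
    - [-0.007, -0.001, 0.006]
    - [-0.006, -0.002, 0.006]
    - [-0.006, -0.001, 0.005]
    - [-0.005, -0.001, 0.004]
    - [-0.003, -0.001, 0.003]
    - [-0.002, 0.0, 0.001]
    - [-0.001, 0.001, 0.0]
    - [0.001, 0.002, -0.002]
  twist:
    - [-0.033, -0.022, -0.055]
    - [-0.038, -0.024, -0.063]
    - [-0.044, -0.027, -0.072]
    - [-0.049, -0.027, -0.079]
    - [-0.053, -0.029, -0.085]
    - [-0.057, -0.029, -0.09]
    - [-0.061, -0.028, -0.093]
    - [-0.065, -0.029, -0.095]
    - [-0.068, -0.027, -0.096]
    - [-0.07, -0.026, -0.095]
  fingers: [0.9, 0.9, 0.9, 0.9, 0.9, 0.9, 0.9, 0.9, 0.9, 0.9]

```text
time: 8.9
position: [0.3957, -0.0118, 0.1859]
tool_rot: [2.365, 1.068, -0.296]
ft_force: [-0.1, -0.4, -0.9]
grip_width: 0.323
grip_force: 25.0
```

```bash
python3 - <<'E'
from plan import *
s=ctrl.get_state();q=s["joint_positions"];print(s["time"],s["position"],q.round(2),s["ft_force"].round(1),s["grip_force"])
qm=np.load("pics/qm.npy");print("margin",np.minimum(q-LO,HI-q).round(2))
t=np.linspace(0,1,12)[1:-1];
E
```

```text
8.9 [ 0.39566864 -0.01176485  0.18589763] [ 0.05 -0.05 -0.54  2.06  0.49  1.42 -1.36] [-0.1 -0.4 -0.9] 24.961809860542417
margin [2.81 0.25 0.84 0.39 2.05 0.63 1.33]
```

Tracking well. Second half.

>>> apply_moves:
  dp:
    - [0.002, 0.004, -0.004]
    - [0.003, 0.004, -0.006]
    - [0.004, 0.006, -0.006]
    - [0.004, 0.007, -0.009]
    - [0.004, 0.009, -0.009]
    - [0.005, 0.009, -0.009]
    - [0.004, 0.01, -0.01]
    - [0.003, 0.01, -0.01]
    - [0.003, 0.01, -0.009]
    - [0.003, 0.009, -0.009]
  twist:
    - [-0.073, -0.025, -0.094]
    - [-0.073, -0.023, -0.091]
    - [-0.075, -0.023, -0.087]
    - [-0.074, -0.021, -0.082]
    - [-0.072, -0.02, -0.077]
    - [-0.07, -0.019, -0.07]
    - [-0.067, -0.017, -0.063]
    - [-0.061, -0.016, -0.056]
    - [-0.056, -0.015, -0.048]
    - [-0.048, -0.012, -0.04]
  fingers: [0.9, 0.9, 0.9, 0.9, 0.9, 0.9, 0.9, 0.9, 0.9, 0.9]

```text
time: 9.9
position: [0.4545, 0.0675, 0.2468]
tool_rot: [1.306, 1.589, -0.314]
ft_force: [-0.3, 0.3, -1.7]
grip_width: 0.323
grip_force: 25.0
```

>>> apply_moves:
  dp:
    - [0, 0, 0]
    - [0, 0, 0]
    - [0, 0, 0]
  twist:
    - [0, 0, 0]
    - [0, 0, 0]
    - [0, 0, 0]
  fingers: [0.9, 0.9, 0.9]

```text
time: 10.2
position: [0.4544, 0.0659, 0.2469]
tool_rot: [1.311, 1.586, -0.316]
ft_force: [0.3, -0.1, -0.9]
grip_width: 0.319
grip_force: 25.0
```

```bash
python3 - <<'E'
from plan import *
import pickle
s=ctrl.get_state();q=s["joint_positions"];w=get_image("wrist");sd=get_image("side");pickle.dump(s,open("pics/s7.pkl","wb"))
cv2.imwrite("pics/wrist7.png",w[:,:,::-1]);cv2.imwrite("pics/side7.png",sd[:,:,::-1])
T=R.from_rotvec(s["tool_rot"]);print(s["time"],s["position"],PW,"rot err",(T.inv()*RF).as_rotvec().round(3),q.round(2),"margin",np.minimum(q-LO,HI-q).min().round(2),s["ft_force"].round(1))
W=cam("wrist",s);print("px sticker",proj(W,ST),"px bottle c",proj(W,CT))
for n in(6,):print(n,*[x.round(4) for x in rows(s,PF,RF,n)])
cv2.imwrite("pics/c7.png",np.hstack([cv2.resize(w[:,:,::-1],(456,342)),cv2.resize(sd[120:280,150:310,::-1],(342,342),interpolation=cv2.INTER_CUBIC)]))
E
```

```text
10.2 [0.45435807 0.06586058 0.24687428] [0.45428889 0.0659667  0.24696993] rot err [-0.002 -0.    -0.001] [-0.2   0.05 -0.77  2.16  1.03  1.56 -1.15] margin 0.29 [ 0.3 -0.1 -0.9]
px sticker [225.75072562 117.62045853] px bottle c [236.94735298 118.75860172]
6 [ 0.0115 -0.0075  0.01  ] [-0.0003 -0.     -0.0002]
```

View pics/c7.png

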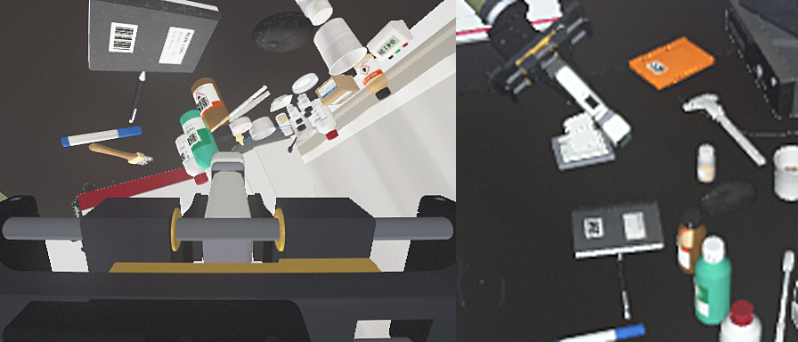

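The wrist view shows the brown bottle with its bar-code sticker near pixel (225,110), against a prediction of (226,118). The reader is well clear of everything. I'll spend my last view on a zoom of the sticker.

```bash
python3 - <<'E'
from plan import *
a=cv2.imread("pics/wrist7.png")[75:150,185:285];b=cv2.resize(a,(800,600),interpolation=cv2.INTER_CUBIC)
cv2.imwrite("pics/c8.png",b)
E
```

```text
(no output)
```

View pics/c8.png

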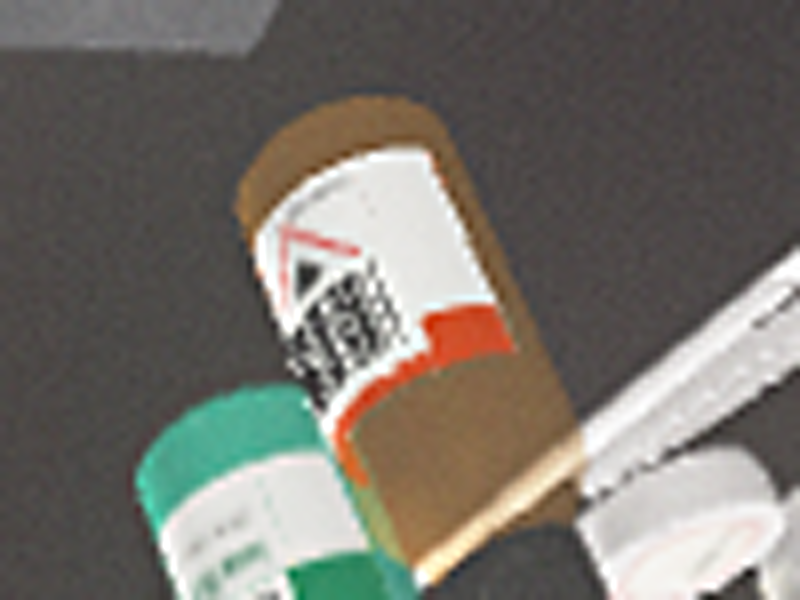

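The zoom shows the sticker's right edge running from (375,262) to (425,345) and curving away to the left silhouette. The base of the bottle is at the upper left.

```bash
python3 - <<'E'
from plan import *
import pickle
s=pickle.load(open("pics/s7.pkl","rb"));W=cam("wrist",s)
px=lambda u,v:(185+u/8-.44,75+v/8-.44)
def cyl(c,u,v):
    e,d=ray(W,*px(u,v));m=e[:2]-c;A=d[:2]@d[:2];B=m@d[:2];D=B*B-A*(m@m-.0237**2)
    t=(-B-np.sqrt(max(D,0)))/A;p=e+t*d;return "z %.3f az %.0f D%+.1e"%(p[2],np.rad2deg(np.arctan2(*(p[:2]-c)[::-1]))%360,D)
f=lambda P:((proj(W,P)-[185,75]+.44)*8).round()
for c in(CT[:2],np.array([.591,-.1185])+[.004,0],CT[:2]+[0,.004],CT[:2]-[0,.004],CT[:2]-[.004,0]):
    print("c",c,"| low-edge R",cyl(c,375,262),"| top-edge R",cyl(c,425,345),"| label R bot",cyl(c,430,150),"| red corner",cyl(c,515,350))
    th=np.deg2rad(np.arange(0,360,5));b=np.array([f([c[0]+.0235*np.cos(t),c[1]+.0235*np.sin(t),0]) for t in th])
    print("   base top px",b[b[:,1].argmin()],"left",b[b[:,0].argmin()],"(seen ~(370,97), left (238,200))")
for az in(152,162,172):
    a=np.deg2rad(az);P=lambda dz,da:[CT[0]+.0237*np.cos(a+da),CT[1]+.0237*np.sin(a+da),.048+dz]
    print(az,"right edge low/top",f(P(-.012,-.763)),f(P(.012,-.763)),"mid",f(P(0,0)))
E
```

```text
c [ 0.591  -0.1185] | low-edge R z 0.039 az 124 D+4.2e-04 | top-edge R z 0.059 az 118 D+4.4e-04 | label R bot z 0.016 az 72 D+1.5e-04 | red corner z 0.064 az 75 D+1.9e-04
   base top px [387.  82.] left [228. 182.] (seen ~(370,97), left (238,200))
c [ 0.595  -0.1185] | low-edge R z 0.038 az 132 D+4.1e-04 | top-edge R z 0.058 az 126 D+4.4e-04 | label R bot z 0.017 az 84 D+2.3e-04 | red corner z 0.065 az 86 D+2.8e-04
   base top px [405.  81.] left [246. 180.] (seen ~(370,97), left (238,200))
c [ 0.591  -0.1145] | low-edge R z 0.041 az 129 D+4.1e-04 | top-edge R z 0.061 az 123 D+4.4e-04 | label R bot z 0.020 az 80 D+2.1e-04 | red corner z 0.067 az 83 D+2.5e-04
   base top px [393.  68.] left [233. 169.] (seen ~(370,97), left (238,200))
c [ 0.591  -0.1225] | low-edge R z 0.037 az 119 D+4.2e-04 | top-edge R z 0.057 az 113 D+4.3e-04 | label R bot z 0.012 az 62 D+8.5e-05 | red corner z 0.061 az 66 D+1.2e-04
   base top px [372.  95.] left [223. 195.] (seen ~(370,97), left (238,200))
c [ 0.587  -0.1185] | low-edge R z 0.040 az 115 D+4.1e-04 | top-edge R z 0.060 az 109 D+4.2e-04 | label R bot z 0.014 az 56 D+5.3e-05 | red corner z 0.063 az 60 D+8.7e-05
   base top px [369.  83.] left [210. 183.] (seen ~(370,97), left (238,200))
152 right edge low/top [400. 237.] [445. 341.] mid [343. 332.]
162 right edge low/top [380. 245.] [425. 348.] mid [330. 344.]
172 right edge low/top [361. 254.] [405. 357.] mid [319. 357.]
```

The sticker checks out within about 3 mm (centre near (0.592, −0.120), azimuth about 163°). Moving down to the final pose.

>>> apply_moves:
  dp:
    - [0.0115, -0.0075, 0.01]
    - [0.0115, -0.0075, 0.01]
    - [0.0115, -0.0075, 0.01]
    - [0.0115, -0.0075, 0.01]
    - [0.0115, -0.0075, 0.01]
    - [0.0115, -0.0075, 0.01]
    - [0, 0, 0]
    - [0, 0, 0]
    - [0, 0, 0]
  twist:
    - [0, 0, 0]
    - [0, 0, 0]
    - [0, 0, 0]
    - [0, 0, 0]
    - [0, 0, 0]
    - [0, 0, 0]
    - [0, 0, 0]
    - [0, 0, 0]
    - [0, 0, 0]
  fingers: [0.9, 0.9, 0.9, 0.9, 0.9, 0.9, 0.9, 0.9, 0.9]

```text
time: 11.2
position: [0.4551, 0.0468, 0.148]
tool_rot: [1.309, 1.586, -0.314]
ft_force: [0.7, -0.6, -1.0]
grip_width: 0.316
grip_force: 25.0
```

```bash
python3 - <<'E'
from plan import *
import pickle
s=ctrl.get_state();q=s["joint_positions"];w=get_image("wrist");sd=get_image("side");pickle.dump(s,open("pics/s9.pkl","wb"))
cv2.imwrite("pics/wrist9.png",w[:,:,::-1]);cv2.imwrite("pics/side9.png",sd[:,:,::-1])
T=R.from_rotvec(s["tool_rot"]);print(s["time"],s["position"],q.round(2),"margin",np.minimum(q-LO,HI-q).min().round(2),s["ft_force"].round(1),abs(s["qd"]).max())
for S_ in(ST,np.array([.5693,-.1131,.048])):print("sticker in window frame",(T.inv().apply(S_-s["position"])-[0,0,.106]).round(4))
z=T.apply([0,0,1]);print("win",s["position"]+.106*z,"el",np.rad2deg(np.arcsin(-z[2])),"ang",np.rad2deg(np.arccos(z@FF)))
# reader straight in the grip? head centre direction from side+wrist: compare window px vs bright nose
a=cv2.imread("pics/side0.png").astype(int);b=cv2.imread("pics/side9.png").astype(int)
C=cam("side")
for n,P in(("stand",[.461,.212,.0]),("bottle",[.591,-.1185,.05]),("book",[.485,-.013,.01])):
    u,v=proj(C,P).astype(int);print(n,"mean change",abs(a-b)[v-8:v+8,u-8:u+8].mean().round(1))
E
```

```text
11.2 [0.45508218 0.04677461 0.14801626] [-0.22  0.25 -0.75  2.26  1.14  1.52 -1.4 ] margin 0.19 [ 0.7 -0.6 -1. ] 0.007052138771050041
sticker in window frame [ 0.0002 -0.0015  0.1126]
sticker in window frame [-0.0008 -0.0015  0.1145]
win [ 0.51065767 -0.02959559  0.09990225] el 26.99454992264455 ang 43.840177307096525
stand mean change 54.2
bottle mean change 0.9
book mean change 1.0
```

The sticker is 113 mm ahead and 1.5 mm off the beam. The beam slants down at 27°, 44° from face on. The arm is still and the grip force is 25 N. Handing in.

>>> apply_moves:
  dp:
    - [0, -0.001, 0]
    - [0, 0, 0]
    - [0, 0, 0]
    - [0, 0, 0]
  twist:
    - [0, 0, 0]
    - [0, 0, 0]
    - [0, 0, 0]
    - [0, 0, 0]
  fingers: [0.9, 0.9, 0.9, 0.9]

```text
time: 11.7
position: [0.4538, 0.046, 0.1468]
tool_rot: [1.308, 1.587, -0.315]
ft_force: [0.0, 0.0, -2.0]
grip_width: 0.317
grip_force: 25.0
```

```bash
python3 -c "
from bench import ctrl
print(ctrl.close_job())"
```

```text
the job is handed in; nothing more can be done
None
```

The job is handed in at 11.7 s with no verdict returned: the reader was drawn from the stand, held about 99 mm above the log book's sticker for over a second, and left steady about 113 mm from the smallest (brown) bottle's sticker, slanting down at 27° and about 44° from face on by my measurements.

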